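Consolidate the clamp blocks of a flex tester and stack the empty trays

ROBOT

A 6-joint arm with a two-finger parallel gripper is mounted at the origin on the work surface. World frame = base frame: x ahead of the robot, y to its left, z up, the work surface at z = 0. Lengths are in mm, angles in rad, forces in N, time in s.
With the tool pointing down it reaches from about 200 to 875 mm from the base axis. Payload 3.4 kg.
Tool frame: the origin (TCP) lies midway between the tips of the shut fingers; the grasp point (between the pads) lies 19 mm behind it (robot.grasp_offset is the z of the grasp point in the tool frame, in mm); z points along the fingers, x is the direction in which the jaws open and shut, and the axes are right-handed (so a half turn about z gives the same grasp; the last joint's range is limited). The gripper opens to 94 mm and grips with 3 to 60 N. Pads are 16 mm wide; open, the fingers measure 119 mm over their backs; the gripper's body (75 mm by 177 mm) begins 78 mm behind the grasp point.
Start: joints at [-1.372, 0.276, 1.505, -0, 1.361, -0.121], TCP at [180.766, -545.884, 205.493] pointing down, gripper open.
Joint ranges: [-2.89, 2.89], [-0.75, 2.08], [0.22, 2.7], [-1.18, 4.32], [0.11, 2.71], [-2.7, 2.7]. Speed limits (rad/s): [2.57, 2.57, 3.14, 3.14, 3.14, 3.14].

INTERFACE

Orientations are given as a rotation vector (axis times angle).
In Python, from bench import robot gives the robot as it stands.
- The arm moves only by the tool step_arm, never from a script. Its arguments are lists of equal length, an entry for each row: "jaw": the finger opening in mm, from 0 to 94; "dp": the shift along the tool's x, y, z in mm, a list of three; "angular": the turn, a rotation vector about the tool's x, y, z in degrees, a list of three. A call has 1 to 12 rows; each row shifts and turns the pose as measured when the row begins, along the tool's axes as they then stand; what a row does not reach is not made up. A row lasts 1/10 s, in which the tool goes at most 50 mm and 8.59 degrees, less where a joint would pass 70% of its speed; a pose out of reach is approached as far as the arm can. A call with a gripper value outside its range is refused whole. The fingers move at their own pace and stop on an object; "grip_force" is the grip in N (left out, the last holds). Time passes only in rows, so rows that do not move let the fingers close. It gives the time, the measured TCP pose, the force and the opening at its end, in the units of the state.
- robot.state(): the state, without advancing time (a new reading comes with each control period).
- robot.grab_frame(name): name is "scene" or "top" or "wrist"; returns a dict with "pixels" (400x640x3 uint8, red, green, blue), "z_map" (400x640 float32, mm along the optical axis (not along the pixel's ray), 0 where there is no reading), "mtx" (3x3 intrinsics, pixels), "extrinsics" (4x4, takes a point from camera to world coordinates); the wrist camera has in their place "hand_eye" (4x4, takes a point from camera to tool coordinates, whose origin is the TCP and whose axes are the tool frame's). Camera axes: x right, y down, z forward; pixel columns grow to the right and rows downward; lengths in mm; the calibration is good to about 2 mm. A picture is of the moment at which its call begins: read the wrist's pose just before it.
- robot.finish_job(): hands the job in, once; it reports no verdict.
The state is a dict: "time_s": time; "q": joint angles; "qvel": joint speeds; "joint_torque": joint torques, N m; "position": TCP position; "ee_rot": TCP orientation; "force": force on the tool from outside, world axes, zero at the start; "ft_torque": the same for the moment, N m; "gripper_width": finger opening in mm.
Only numpy, scipy, OpenCV 4.12 (cv2) and the standard library are available. Lean on these libraries where they do the work, as an engineer would, in place of code of your own. Each camera call takes 0.05 s, during which the arm holds its last target.

TASK

Fill the red tray with all the brass clamp blocks, one upright in each pocket: take the ones in the white and blue trays and the one standing loose on the bench, and leave the dark steel blocks where they are. Stack the two emptied trays squarely in the middle of the black pad with the yellow border, the blue one flat on the pad, lined up with it, and the white one on top of the blue, edges lined up.

Things in the scene. Friction and masses are not known exactly. Their poses are not given: they have to be found in the camera images.
- red_tray: Red tray, fixed to the bench, with four open square pockets in a row: 204 mm long (its x), 54 mm wide (its y), 22 mm high. Pocket centres at x = -75, -25, +25, +75 mm, y = 0; each pocket is 46 x 46 mm inside, floor 4 mm above the underside, walls 4 mm. Origin at the centre of its underside, on the bench. One pocket already holds a brass block
- white_tray: White plastic tray, loose, with two open square pockets in a row: 104 mm long (its x), 54 mm wide (its y), 22 mm high; pocket centres at x = -25 and +25 mm, y = 0. Walls 4 mm, floor 4 mm thick, flat underside, about 0.15 kg; can be gripped from above across its 54 mm width. Origin at the centre of its underside, z up. At the start it stands on the bench with one brass block in a pocket
- blue_tray: Blue plastic tray, loose, with two open square pockets in a row: 104 mm long (its x), 54 mm wide (its y), 22 mm high; pocket centres at x = -25 and +25 mm, y = 0. Walls 4 mm, floor 4 mm thick, flat underside, about 0.15 kg; can be gripped from above across its 54 mm width. Origin at the centre of its underside, z up. At the start it stands on the bench with one brass block in a pocket
- stack_pad: Black rubber pad with a yellow border, fixed to the bench: 130 mm (its x) by 80 mm (its y), 5 mm thick. Origin at the centre of its underside. The trays go with their long sides along its x
- block_red: Brass clamp block that is already in a pocket of the red tray at the start. 30 x 30 mm square and 54 mm high, standing upright, with a steel screw head (12 mm across, 5 mm high) centred on top; about 0.3 kg. Origin at the centre of its underside, z up, x and y square to its sides
- block_white: Brass clamp block that starts in the white tray. 30 x 30 mm square and 54 mm high, standing upright, with a steel screw head (12 mm across, 5 mm high) centred on top; about 0.3 kg. Origin at the centre of its underside, z up, x and y square to its sides
- block_blue: Brass clamp block that starts in the blue tray. 30 x 30 mm square and 54 mm high, standing upright, with a steel screw head (12 mm across, 5 mm high) centred on top; about 0.3 kg. Origin at the centre of its underside, z up, x and y square to its sides
- block_bench: Brass clamp block that starts loose on the bench, among the two dark ones. 30 x 30 mm square and 54 mm high, standing upright, with a steel screw head (12 mm across, 5 mm high) centred on top; about 0.3 kg. Origin at the centre of its underside, z up, x and y square to its sides
- dark_block_1: Dark steel clamp block on the bench, not to be moved. 30 x 30 mm square and 54 mm high, standing upright, with a steel screw head (12 mm across, 5 mm high) centred on top; about 0.3 kg. Origin at the centre of its underside, z up, x and y square to its sides
- dark_block_2: The other dark steel clamp block on the bench, not to be moved. 30 x 30 mm square and 54 mm high, standing upright, with a steel screw head (12 mm across, 5 mm high) centred on top; about 0.3 kg. Origin at the centre of its underside, z up, x and y square to its sides
Mind the look-alikes: they are no part of the job. What is shaped like the block_white but green or purple is not meant.

How it is judged:
By the outcome, as a careful person would: the job done as asked, in the order asked, and still so for the second after the job is handed in, with the robot touching nothing.
It also fails if it takes over 128 s, if anything falls off the work surface, if the arm or the gripper's body presses on something with over 40 N, if the wrist force passes 120 N, or if a joint passes its speed limit or range.

## Working session

There is one attempt and no reset: what is moved stays moved. The work goes in short steps, Python scripts to look and compute and a tool call to move; the robot and the scene stay as the last step left them, time stands still between calls to the robot, and variables do not carry over. Pictures are saved under pics/ and viewed, and the job is handed in when it is done.

Besides the shell and the picture viewer there is one more tool, called after "Call:" in YAML: its name, and indented under it one key for each argument. step_arm: Moves the arm, as the interface text tells. Its arguments: {"type":"object","properties":{"jaw":{"type":"array"},"dp":{"type":"array"},"angular":{"type":"array"},"grip_force":{"type":"number"}},"required":["jaw","dp","angular"]}

```bash
ls; mkdir -p pics
python3 - <<'E'
from bench import robot
import cv2,numpy as np,pickle
print(robot.state())
for n in ["scene","top"]:
    f=robot.grab_frame(n); pickle.dump(f,open(f"{n}0.pkl","wb"))
    cv2.imwrite(f"pics/{n}0.png",f["pixels"][:,:,::-1]); print(n,f["mtx"],f["extrinsics"])
E
```

```text
pics
{'time_s': 0.0, 'q': array([-1.37197843e+00,  2.76558303e-01,  1.50610225e+00,  2.39836701e-05,
        1.36069541e+00, -1.20994858e-01]), 'qvel': array([ 1.74819510e-03, -1.22331879e-03, -4.46973160e-04,  1.89013441e-03,
       -1.59366810e-05, -1.48330105e-04]), 'joint_torque': array([-1.02995953e-03, -4.04600573e+01, -2.37233609e+01,  7.00153643e-02,
        3.45165934e-02, -1.41599266e-04]), 'position': array([ 180.66881609, -545.29017893,  204.63797617]), 'ee_rot': array([-2.54582170e+00,  1.83868487e+00,  2.00746795e-03]), 'force': array([ 0.67656367, -0.24889435, -0.28643296]), 'ft_torque': array([ 0.00360303,  0.01534752, -0.00934838]), 'gripper_width': 94.10921276363219}
scene [[447.1208722    0.         318.28238793]
 [  0.         447.1208722  199.51424121]
 [  0.           0.           1.        ]] [[ 7.12916331e-01  3.72661729e-01 -5.94031599e-01  1.16556426e+03]
 [ 7.00937842e-01 -4.03930396e-01  5.87814917e-01 -6.42206154e+02]
 [-2.08912965e-02 -8.35442081e-01 -5.49181284e-01  6.09712621e+02]
 [ 0.00000000e+00  0.00000000e+00  0.00000000e+00  1.00000000e+00]]
top [[453.83412081   0.         322.35005088]
 [  0.         453.83412081 197.03721747]
 [  0.           0.           1.        ]] [[ 5.53755522e-03 -9.92646933e-01  1.20918993e-01  4.20453516e+02]
 [-9.99948333e-01 -6.52752198e-03 -7.79245294e-03 -1.33723206e+01]
 [ 8.52445589e-03 -1.20869594e-01 -9.92631792e-01  1.22686585e+03]
 [ 0.00000000e+00  0.00000000e+00  0.00000000e+00  1.00000000e+00]]
```

View pics/top0.png

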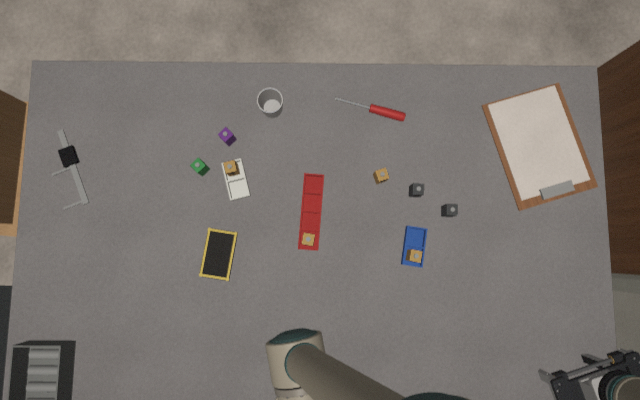

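View pics/scene0.png

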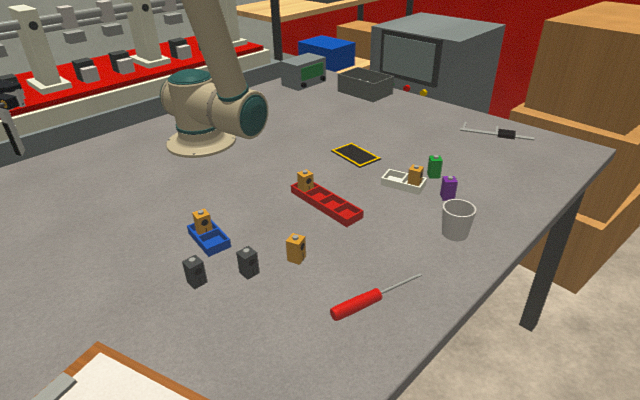

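```bash
cat > h.py <<'E'
import numpy as np,cv2
from scipy.spatial.transform import Rotation as R
def ray(px,f,z,T=None):
    T=f["extrinsics"] if T is None else T
    px=np.atleast_2d(px).astype(float)
    d=np.c_[(px-f["mtx"][:2,2])/np.diag(f["mtx"])[:2],np.ones(len(px))]@T[:3,:3].T
    return T[:3,3]+d*((z-T[2,3])/d[:,2])[:,None]
def rect(mask,f,z,T=None):
    """min area rect in world plane z of the biggest contour"""
    cs,_=cv2.findContours(mask.astype(np.uint8),cv2.RETR_EXTERNAL,cv2.CHAIN_APPROX_NONE)
    out=[]
    for c in sorted(cs,key=cv2.contourArea,reverse=True):
        if cv2.contourArea(c)<40: break
        w=ray(c[:,0],f,z,T)[:,:2].astype(np.float32)
        (cx,cy),(a,b),t=cv2.minAreaRect(w)
        if a<b: a,b,t=b,a,t+90
        out.append((c[:,0].mean(0).round(),np.round([cx,cy,a,b,(t+90)%180-90],1)))
    return out
def hsv(f): return cv2.cvtColor(f["pixels"],cv2.COLOR_RGB2HSV)
def masks(f):
    h,s,v=[x.astype(int) for x in cv2.split(hsv(f))]
    return dict(red=((h<5)|(h>174))&(s>150)&(v>60),blue=(h>105)&(h<125)&(s>120)&(v>60),
      white=(s<30)&(v>170),brass=(h>10)&(h<24)&(s>90)&(v>80),yellow=(h>=22)&(h<33)&(s>140)&(v>90),dark=(v<75)&(s<60))
E
python3 - <<'E'
from h import *
import pickle
f=pickle.load(open("top0.pkl","rb"))
m=masks(f)
for k,z in dict(red=22,blue=22,white=22,brass=54,yellow=5,dark=54).items():
    print(k)
    for r in rect(m[k],f,z):
        if 120<r[0][0]<470 and 100<r[0][1]<300: print(r)
im=cv2.resize(f["pixels"][120:290,180:480],None,fx=2.6,fy=2.6,interpolation=cv2.INTER_CUBIC)
cv2.imwrite("pics/topc.png",im[:,:,::-1])
E
```

```text
red
(array([311., 212.]), array([529.7,   8.3, 200.7,  51.7,  -4. ]))
(array([387., 112.]), array([ 802.8, -198. ,   96.7,   23.9,   74.7]))
blue
(array([414., 246.]), array([ 438.5, -265.3,  101.1,   55.5,   -8.4]))
white
(array([235., 177.]), array([615.1, 211.6, 103.9,  53.5,  14.8]))
(array([271., 106.]), array([817.4, 120.1,  42.6,  32. , -54.8]))
brass
(array([381., 175.]), array([ 622.7, -174.7,   37.9,   31.3,  -65.6]))
(array([414., 256.]), array([ 414.1, -258. ,   37.4,   28.1,   79.1]))
(array([231., 168.]), array([639.2, 217.9,  38.2,  32.9,  14.8]))
(array([308., 239.]), array([454.6,  14. ,  30.7,  29.8, -10.7]))
(array([225., 248.]), array([415.5, 243.6, 123.9,  76. ,  -9.1]))
yellow
dark
(array([218., 254.]), array([415.8, 244.7, 106.9,  59. ,  -9. ]))
(array([446., 212.]), array([ 531.5, -347.8,   33.8,   31.3,  -89.6]))
(array([413., 192.]), array([ 577.6, -259.8,   38.5,   26.3,   44.4]))
```

View pics/topc.png

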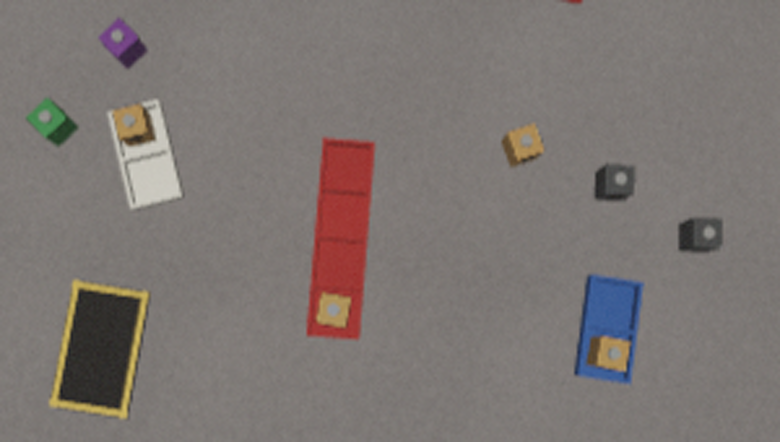

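```bash
cat >> h.py <<'E'
def pose(s): return np.array(s["position"]),R.from_rotvec(s["ee_rot"]).as_matrix()
def yaw(s):
    M=pose(s)[1]; return np.degrees(np.arctan2(M[1,0],M[0,0]))
def down(phi):
    c,s=np.cos(np.radians(phi)),np.sin(np.radians(phi))
    return np.array([[c,s,0],[s,-c,0],[0,0,-1.]])
import json
def plan(s,tgts,step=45,jaw=None,dec=0):
    """tgts: list of (x,y,z,yaw jaw axis mod 180). prints rows"""
    p,M=pose(s); dps=[];ans=[]
    for x,y,z,ph,*st in tgts:
        sp=st[0] if st else step
        y0=np.degrees(np.arctan2(M[1,0],M[0,0])); d=(ph-y0+90)%180-90
        M1=down(y0+d); t=np.array([x,y,z],float)
        rv=R.from_matrix(M.T@M1).as_rotvec(degrees=True)
        n=max(1,int(np.ceil(np.linalg.norm(t-p)/sp)),int(np.ceil(np.linalg.norm(rv)/8)))
        for i in range(n):
            a=np.round(rv/n,1); q=(t-p)/(n-i)
            l=np.round(M.T@q,dec)
            p=p+M@l; M=M@R.from_rotvec(a,degrees=True).as_matrix()
            dps.append((l+0).tolist()); ans.append((a+0).tolist())
    print(len(dps),"dp",json.dumps(dps).replace(".0,",",").replace(".0]","]").replace(" ",""))
    print("ang",json.dumps(ans).replace(".0,",",").replace(".0]","]").replace(" ",""))
    print("end",p.round(1))
E
python3 - <<'E'
from h import *
from bench import robot
s=robot.state(); print(yaw(s),pose(s)[1].round(3))
f=robot.grab_frame("wrist"); print(f["mtx"],f["hand_eye"].round(3))
cv2.imwrite("pics/w0.png",f["pixels"][:,:,::-1])
plan(s,[(570,-180,230,65)])
E
```

```text
-71.67636811452918 [[ 0.314 -0.949 -0.   ]
 [-0.949 -0.314  0.002]
 [-0.002 -0.    -1.   ]]
[[336.46864197   0.         319.38251293]
 [  0.         336.46864197 196.43002134]
 [  0.           0.           1.        ]] [[ 1.00000e+00  1.00000e-03  1.00000e-03  4.83000e-01]
 [-1.00000e-03  9.70000e-01  2.42000e-01 -6.95190e+01]
 [-1.00000e-03 -2.42000e-01  9.70000e-01 -1.79544e+02]
 [ 0.00000e+00  0.00000e+00  0.00000e+00  1.00000e+00]]
12 dp [[-19,-40,-2],[-21,-39,-2],[-24,-38,-2],[-26,-36,-2],[-28,-35,-2],[-30,-33,-2],[-32,-31,-2],[-34,-28,-2],[-36,-26,-2],[-37,-24,-2],[-39,-22,-2],[-41,-19,-3]]
ang [[0,0,3.6],[0,0,3.6],[0,0,3.6],[0,0,3.6],[0,0,3.6],[0,0,3.6],[0,0,3.6],[0,0,3.6],[0,0,3.6],[0,0,3.6],[0,0,3.6],[0,0,3.6]]
end [ 570.2 -179.6  230.2]
```

View pics/w0.png

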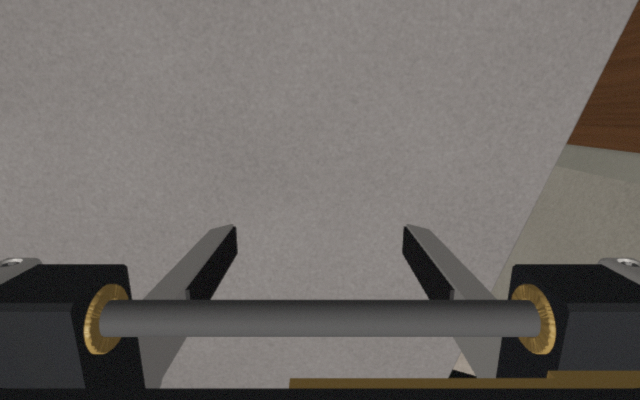

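Run:
```python
from h import *
from bench import robot
s=robot.state()
plan(s,[(585,-190,200,-65)])
```

```text
12 dp [[-18,-41,0],[-17,-42,0],[-17,-42,1],[-16,-42,0],[-16,-42,1],[-15,-42,0],[-15,-42,1],[-14,-42,0],[-14,-43,1],[-14,-43,0],[-13,-43,1],[-12,-42,0]]
ang [[0,0,-0.6],[0,0,-0.6],[0,0,-0.6],[0,0,-0.6],[0,0,-0.6],[0,0,-0.6],[0,0,-0.6],[0,0,-0.6],[0,0,-0.6],[0,0,-0.6],[0,0,-0.6],[0,0,-0.6]]
end [ 584.7 -190.5  200.2]
```

Call:
step_arm:
  jaw: [70,70,70,70,70,70,70,70,70,70,70,70]
  dp:
    - [-18,-41,0]
    - [-17,-42,0]
    - [-17,-42,1]
    - [-16,-42,0]
    - [-16,-42,1]
    - [-15,-42,0]
    - [-15,-42,1]
    - [-14,-42,0]
    - [-14,-43,1]
    - [-14,-43,0]
    - [-13,-43,1]
    - [-12,-42,0]
  angular:
    - [0,0,-0.6]
    - [0,0,-0.6]
    - [0,0,-0.6]
    - [0,0,-0.6]
    - [0,0,-0.6]
    - [0,0,-0.6]
    - [0,0,-0.6]
    - [0,0,-0.6]
    - [0,0,-0.6]
    - [0,0,-0.6]
    - [0,0,-0.6]
    - [0,0,-0.6]
  grip_force: 25

```text
time_s: 1.35
position: [594.7, -181.7, 195.1]
ee_rot: [2.651, -1.684, -0.008]
force: [1.1, -0.3, 0.7]
gripper_width: 70.0
```

```bash
cat >> h.py <<'E'
def wrist(robot,name=None):
    s=robot.state(); f=robot.grab_frame("wrist")
    p,M=pose(s); T=np.eye(4); T[:3,:3]=M; T[:3,3]=p
    f["extrinsics"]=T@f["hand_eye"]
    if name: cv2.imwrite(f"pics/{name}.png",f["pixels"][:,:,::-1])
    return s,f
def pts(f,mask):
    """depth points (world) of mask"""
    v,u=np.nonzero(mask&(f["z_map"]>0)); d=f["z_map"][v,u].astype(float)
    c=np.c_[(u-f["mtx"][0,2])/f["mtx"][0,0]*d,(v-f["mtx"][1,2])/f["mtx"][1,1]*d,d]
    return c@f["extrinsics"][:3,:3].T+f["extrinsics"][:3,3],u,v
def slab(f,mask,z0,z1,area=(80,1e9)):
    """min area rects of colour mask points whose depth-height lies in z0..z1"""
    P,u,v=pts(f,mask); k=(P[:,2]>z0)&(P[:,2]<z1)
    m=np.zeros(mask.shape,np.uint8); m[v[k],u[k]]=1
    m=cv2.morphologyEx(m,cv2.MORPH_CLOSE,np.ones((3,3)))
    n,l=cv2.connectedComponents(m); lab=l[v,u]; out=[]
    for i in range(1,n):
        kk=k&(lab==i)
        if kk.sum()<area[0]: continue
        Q=P[kk]; zm=np.median(Q[:,2])
        cs,_=cv2.findContours((l==i).astype(np.uint8),cv2.RETR_EXTERNAL,cv2.CHAIN_APPROX_NONE)
        c=max(cs,key=len)[:,0]
        (cx,cy),(a,b),t=cv2.minAreaRect(ray(c,f,zm)[:,:2].astype(np.float32))
        if a<b:a,b,t=b,a,t+90
        out.append((c.mean(0).round(),kk.sum(),round(zm,1),np.round([cx,cy,a,b,(t+90)%180-90],1)))
    return out
E
python3 - <<'E'
from h import *
from bench import robot
s,f=wrist(robot,"w1"); print(s["position"],yaw(s),np.abs(s["qvel"]).max())
for r in slab(f,masks(f)["brass"],48,64): print(r)
print(robot.state()["position"])
E
```

```text
[ 594.71463849 -181.74915169  195.09858973] -64.84909616559098 0.6818720762528221
(array([330., 154.]), np.int64(826), np.float64(54.2), array([ 626.8, -178. ,   30.1,   29.5,   19.2]))
(array([ 85., 226.]), np.int64(926), np.float64(57.9), array([458.4,  11.3,  36.2,  33.2,  -9.1]))
(array([315., 357.]), np.int64(687), np.float64(58.2), array([ 418.9, -260.2,   36.1,   34. ,  -11.4]))
[ 600.43243088 -176.53506641  194.73179092]
```

View pics/w1.png

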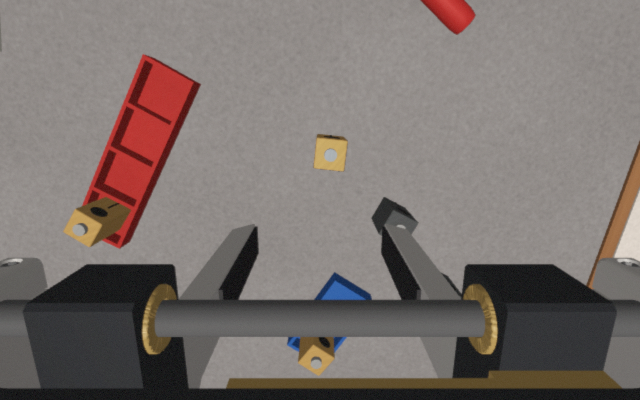

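Call:
step_arm:
  jaw: [70,70]
  dp:
    - [0,0,0]
    - [0,0,0]
  angular:
    - [0,0,0]
    - [0,0,-5]

```text
time_s: 1.6
position: [601.6, -174.1, 193.3]
ee_rot: [-2.726, 1.549, 0.007]
force: [0.7, -0.1, -0.3]
gripper_width: 70.0
```

Run:
```python
from h import *
from bench import robot
s,f=wrist(robot,"w2"); print(s["position"],yaw(s),np.abs(s["qvel"]).max())
m=masks(f)
for r in slab(f,m["brass"],48,64): print(r)
print(robot.state()["position"])
print(rect(m["red"],f,22)[0])
print(slab(f,m["dark"],48,60))
```

```text
[ 601.63430712 -174.08283363  193.32488262] -59.218941676222784 0.9145124428192131
(array([337., 166.]), np.int64(824), np.float64(54.4), array([ 626.9, -177.8,   30.2,   29.7,   19.1]))
(array([ 83., 214.]), np.int64(951), np.float64(58.0), array([458.7,  11.5,  36.2,  32.6,  -9.5]))
(array([302., 365.]), np.int64(628), np.float64(58.2), array([ 418.8, -260. ,   36. ,   34.1,  -10.3]))
[ 601.19504445 -174.35223032  193.22656436]
(array([141., 148.]), array([531. ,   5. , 204.8,  59.2,  -4.1]))
[]
```

Run:
```python
from h import *
from bench import robot
s=robot.state()
plan(s,[(627,-178,100,-71,30),(627,-178,100,-71)],dec=0)
```

```text
5 dp [[4,-5,23],[4,-5,23],[4,-6,24],[3,-5,23],[0,0,0]]
ang [[0,0.1,3],[0,0.1,3],[0,0.1,3],[0,0.1,3],[-0.1,0.1,-0.1]]
end [ 626.7 -177.9  100.2]
```

Call:
step_arm:
  jaw: [70,70,70,70,70,70]
  dp:
    - [4,-5,23]
    - [4,-5,23]
    - [4,-6,24]
    - [3,-5,13]
    - [0,0,0]
    - [0,0,0]
  angular:
    - [0,0.1,3]
    - [0,0.1,3]
    - [0,0.1,3]
    - [0,0.1,3]
    - [0,0,0]
    - [0,0,0]

```text
time_s: 2.25
position: [622.6, -184.1, 108.7]
ee_rot: [-2.536, 1.853, -0.001]
force: [0.4, 0.0, -1.2]
gripper_width: 70.3
```

Run:
```python
from h import *
from bench import robot
s,f=wrist(robot,"w3"); print(s["position"],yaw(s),np.abs(s["qvel"]).max())
m=masks(f)
for r in slab(f,m["brass"],48,64): print(r)
s=robot.state()
plan(s,[(627,-178,22,-71,25)],dec=0)
```

```text
[ 622.58543955 -184.07387023  108.74941631] -72.30948009517962 0.012327636396908764
(array([312., 202.]), np.int64(1417), np.float64(54.3), array([ 627.3, -177.6,   30.7,   29.2,   18.3]))
4 dp [[-1,-2,22],[-1,-1,22],[-1,-2,21],[-2,-1,22]]
ang [[0,0,-0.3],[0,0,-0.3],[0,0,-0.3],[0,0,-0.3]]
end [ 626.8 -177.6   21.9]
```

View pics/w3.png

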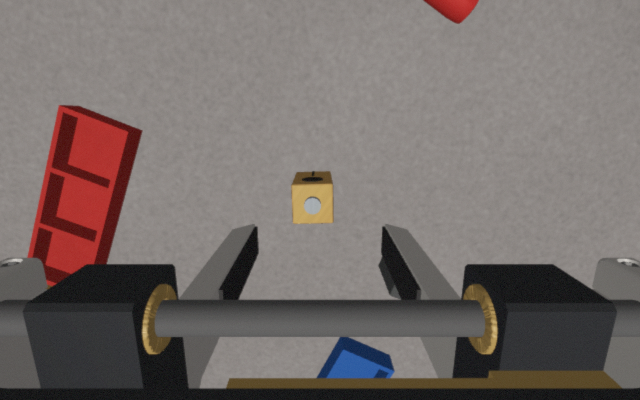

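Call:
step_arm:
  jaw: [70,70,70,70,70,70,70]
  dp:
    - [-3,-4,10]
    - [-2,-2,22]
    - [0,0,22]
    - [0,0,20]
    - [0,0,8]
    - [0,0,0]
    - [0,0,0]
  angular:
    - [0,0,-1]
    - [0,0,0]
    - [0,0,0]
    - [0,0,0]
    - [0,0,0]
    - [0,0,0]
    - [0,0,0]

```text
time_s: 3.0
position: [630.1, -178.3, 29.5]
ee_rot: [-2.554, 1.824, -0.019]
force: [-0.2, 0.4, -0.5]
gripper_width: 69.7
```

Call:
step_arm:
  jaw: [70,70]
  dp:
    - [-1,3,7]
    - [0,0,0]
  angular:
    - [0,0,0]
    - [0,0,0]

```text
time_s: 3.2
position: [628.0, -178.7, 23.8]
ee_rot: [-2.554, 1.822, -0.024]
force: [-0.4, -0.5, 0.3]
gripper_width: 70.1
```

Run:
```python
from h import *
from bench import robot
s=robot.state(); print(s["position"],yaw(s),pose(s)[1][:,2])
plan(s,[(627,-178,22,-71,25)],dec=0)
```

```text
[ 627.96814029 -178.73921801   23.84676671] -71.03003229607575 [ 0.01457829 -0.00537577 -0.99987928]
1 dp [[-1,1,2]]
ang [[-0.7,-0.6,0]]
end [ 626.7 -178.1   21.8]
```

Call:
step_arm:
  jaw: [70,26,26,26,26,26]
  dp:
    - [-0.5,1,2]
    - [0,0,0]
    - [0,0,0]
    - [0,0,0]
    - [0,0,0]
    - [0,0,0]
  angular:
    - [-0.7,-0.6,0]
    - [0,0,0]
    - [0,0,0]
    - [0,0,0]
    - [0,0,0]
    - [0,0,0]
  grip_force: 25

```text
time_s: 3.8
position: [628.0, -179.1, 23.4]
ee_rot: [-2.556, 1.825, -0.002]
force: [0.5, 2.2, 0.4]
gripper_width: 33.7
```

Call:
step_arm:
  jaw: [26,26,26]
  dp:
    - [0,0,0]
    - [0,0,0]
    - [0,0,-8]
  angular:
    - [0,0,0]
    - [0,0,0]
    - [0,0,0]

```text
time_s: 4.1
position: [626.5, -178.3, 30.2]
ee_rot: [-2.557, 1.825, 0.004]
force: [0.1, -0.7, -1.7]
gripper_width: 29.7
```

Run:
```python
from h import *
from bench import robot
s=robot.state(); print(s["position"],yaw(s),s["gripper_width"],s["force"])
# pockets
c=np.array([530.,7]);a=np.radians(-4);u=np.array([np.cos(a),np.sin(a)])
for k in(-75,-25,25,75): print(k,c+k*u)
plan(s,[(620,-150,120,-76,25),(560,-10,130,-94,35)],dec=0)
```

```text
[ 626.49774075 -178.27058565   30.16546057] -71.03192350887464 29.650495688806245 [ 0.09085116 -0.67224442 -1.7031333 ]
-75 [455.18269623  12.23173553]
-25 [505.06089874   8.74391184]
25 [554.93910126   5.25608816]
75 [604.81730377   1.76826447]
9 dp [[-7,-1,-22],[-7,0,-23],[-8,-1,-22],[-7,0,-23],[-30,5,-2],[-30,7,-2],[-29,8,-2],[-29,10,-2],[-28,12,-1]]
ang [[0,0,1.2],[0,0,1.2],[0,0,1.2],[0,0,1.2],[0,0,3.6],[0,0,3.6],[0,0,3.6],[0,0,3.6],[0,0,3.6]]
end [560.5  -9.8 129.6]
```

Call:
step_arm:
  jaw: [26,26,26,26,26,26,26,26,26,26,26]
  dp:
    - [0,0,-25]
    - [-7,0,-30]
    - [-8,-1,-30]
    - [-17,0,-20]
    - [-30,5,-2]
    - [-30,7,-2]
    - [-29,8,-2]
    - [-29,10,-2]
    - [-18,10,-1]
    - [0,0,0]
    - [0,0,0]
  angular:
    - [0,0,0]
    - [0,0,1.2]
    - [0,0,1.2]
    - [0,0,2]
    - [0,0,4]
    - [0,0,4]
    - [0,0,4]
    - [0,0,4]
    - [0,0,2]
    - [0,0,0]
    - [0,0,0]

```text
time_s: 5.2
position: [559.3, -13.4, 151.0]
ee_rot: [2.133, -2.304, -0.001]
force: [0.7, -1.2, -2.7]
gripper_width: 29.9
```

Run:
```python
from h import *
from bench import robot
s,f=wrist(robot,"w4"); print(s["position"],yaw(s),np.abs(s["qvel"]).max(),s["gripper_width"])
m=masks(f)
print(rect(m["red"],f,22))
print(slab(f,m["red"],17,26))
```

```text
[559.25312575 -13.38322764 150.98116377] -94.43434481322961 0.012937608735992968 29.926990056285153
[(array([295., 164.]), array([577.3,   5.2, 108.7,  52.3,  -4.2])), (array([320., 296.]), array([447.8,  -6.5,  10.2,   8. ,  85.5]))]
[(array([294., 168.]), np.int64(1379), np.float64(22.2), array([577.3,   5.2, 108.6,  52.3,  -4.2]))]
```

View pics/w4.png

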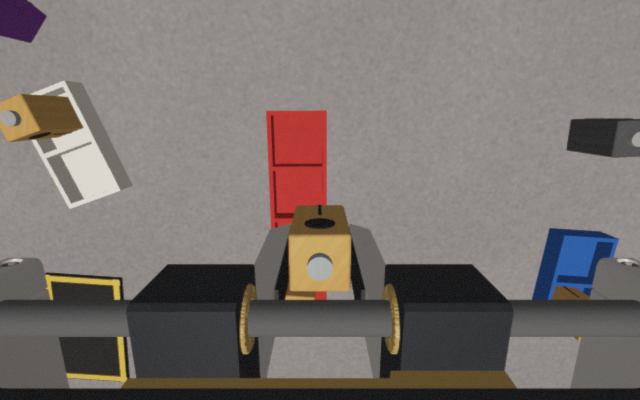

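Run:
```python
from h import *
from bench import robot
s=robot.state()
plan(s,[(605,3,95,-94,25)],dec=0)
```

```text
3 dp [[-7,-15,19],[-6,-15,18],[-7,-15,19]]
ang [[0,0,-0.2],[0,0,-0.2],[0,0,-0.2]]
end [605.4   3.1  94.8]
```

Call:
step_arm:
  jaw: [26,26,26,26,26]
  dp:
    - [-7,-15,19]
    - [-6,-15,18]
    - [-7,-15,19]
    - [0,0,0]
    - [0,0,0]
  angular:
    - [0,0,0]
    - [0,0,0]
    - [0,0,0]
    - [0,0,0]
    - [0,0,0]

```text
time_s: 5.75
position: [610.4, -3.3, 93.5]
ee_rot: [2.128, -2.309, 0.006]
force: [0.2, 0.1, -1.3]
gripper_width: 30.2
```

Run:
```python
from h import *
from bench import robot
s=robot.state(); print(s["position"],yaw(s),np.abs(s["qvel"]).max())
plan(s,[(605,3,45,-94,18)],dec=0)
```

```text
[610.36922432  -3.26784249  93.54019374] -94.66869380973556 0.03181239485729608
3 dp [[-2,2,16],[-2,2,16],[-2,2,17]]
ang [[0,-0.1,-0.2],[0,-0.1,-0.2],[0,-0.1,-0.2]]
end [604.9   3.1  44.5]
```

Call:
step_arm:
  jaw: [26,26,26,26]
  dp:
    - [-7,5,12]
    - [0,0,15]
    - [0,0,10]
    - [0,0,0]
  angular:
    - [0,0,-0.7]
    - [0,0,0]
    - [0,0,0]
    - [0,0,0]

```text
time_s: 6.15
position: [604.5, 2.9, 56.3]
ee_rot: [2.142, -2.296, 0.007]
force: [-0.4, -0.3, -3.6]
gripper_width: 29.7
```

Run:
```python
from h import *
from bench import robot
s=robot.state(); print(s["position"],yaw(s),np.abs(s["qvel"]).max())
plan(s,[(605,3,35,-94,18)],dec=0)
```

```text
[604.49563283   2.92574834  56.2571349 ] -93.98219982842946 0.017812069930489886
2 dp [[0,0,11],[0,0,10]]
ang [[-0.1,-0.1,0],[-0.1,-0.1,0]]
end [604.5   2.9  35.3]
```

Well placed; go down to TCP z ≈ 27.

Call:
step_arm:
  jaw: [26,26,26,26,26]
  dp:
    - [0,0,10]
    - [0,0,10]
    - [0,0,6]
    - [0,0,0]
    - [0,0,0]
  angular:
    - [0,0,0]
    - [0,0,0]
    - [0,0,0]
    - [0,0,0]
    - [0,0,0]

```text
time_s: 6.65
position: [604.7, 2.8, 29.2]
ee_rot: [2.143, -2.297, 0.009]
force: [0.3, -0.9, -3.1]
gripper_width: 29.9
```

Call:
step_arm:
  jaw: [26,26,60,60,60]
  dp:
    - [0,0,2.5]
    - [0,0,0]
    - [0,0,0]
    - [0,0,0]
    - [0,0,0]
  angular:
    - [0,0,0]
    - [0,0,0]
    - [0,0,0]
    - [0,0,0]
    - [0,0,0]

```text
time_s: 7.15
position: [607.5, 2.5, 29.3]
ee_rot: [-2.141, 2.294, -0.016]
force: [-0.7, 0.8, -0.2]
gripper_width: 50.6
```

Call:
step_arm:
  jaw: [60,60,60,60,60,60,60]
  dp:
    - [0,0,0]
    - [0,0,-15]
    - [0,0,-30]
    - [0,25,-35]
    - [0,30,-20]
    - [0,0,0]
    - [0,0,0]
  angular:
    - [0,0,0]
    - [0,0,0]
    - [0,0,0]
    - [0,0,0]
    - [0,0,0]
    - [0,0,0]
    - [0,0,0]

```text
time_s: 7.85
position: [551.3, 6.7, 132.1]
ee_rot: [-2.14, 2.294, -0.018]
force: [-0.4, 0.1, -0.5]
gripper_width: 60.2
```

Run:
```python
from h import *
from bench import robot
s,f=wrist(robot,"w5"); print(s["position"],yaw(s),np.abs(s["qvel"]).max(),s["gripper_width"])
m=masks(f)
for r in slab(f,m["brass"],48,64): print(r)
for r in slab(f,m["white"],15,30): print(r)
s=robot.state()
plan(s,[(590,195,175,-75,40)])
```

```text
[551.32742748   6.70969206 132.08746997] -93.97868780304451 0.032281350276336676 60.17432234438243
(array([ 21., 104.]), np.int64(1710), np.float64(57.7), array([642.6, 216.7,  37.8,  31.9, -75.5]))
(array([319., 135.]), np.int64(1385), np.float64(58.3), array([605.3,   1.7,  29.4,  29.3,  86. ]))
(array([318., 297.]), np.int64(200), np.float64(53.9), array([471.4,  12.2,  28.9,   6.6,  85.9]))
(array([ 76., 132.]), np.int64(1659), np.float64(22.2), array([615.6, 211.7, 104. ,  54.2,  14.9]))
5 dp [[-38,-5,-9],[-38,-8,-9],[-37,-10,-8],[-36,-13,-9],[-35,-15,-8]]
ang [[-0.1,-0.1,-3.8],[-0.1,-0.1,-3.8],[-0.1,-0.1,-3.8],[-0.1,-0.1,-3.8],[-0.1,-0.1,-3.8]]
end [590.4 194.6 174.7]
```

View pics/w5.png

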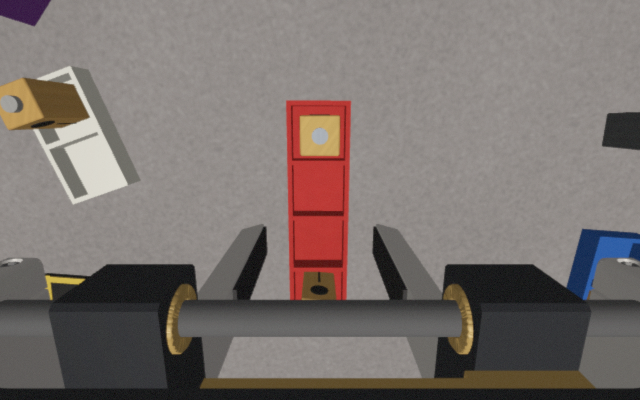

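Call:
step_arm:
  jaw: [60,60,60,60,60,60,60]
  dp:
    - [-38,-5,-9]
    - [-38,-8,-9]
    - [-37,-10,-8]
    - [-36,-13,-5]
    - [-35,-10,-5]
    - [0,0,0]
    - [0,0,0]
  angular:
    - [-0.1,-0.1,-3.8]
    - [-0.1,-0.1,-3.8]
    - [-0.1,-0.1,-3.8]
    - [-0.1,-0.1,-3.8]
    - [-0.1,-0.1,-3.8]
    - [0,0,0]
    - [0,0,0]

```text
time_s: 8.6
position: [590.6, 199.7, 158.6]
ee_rot: [2.498, -1.897, -0.012]
force: [-0.4, -0.5, -0.9]
gripper_width: 60.0
```

Run:
```python
from h import *
from bench import robot
s,f=wrist(robot,"w6"); print(s["position"],yaw(s),np.abs(s["qvel"]).max(),s["gripper_width"])
m=masks(f)
for r in slab(f,m["brass"],55,62): print(r)
for r in slab(f,m["white"],15,30): print(r)
```

```text
[590.57479471 199.73144454 158.60708192] -74.43160251560408 0.03043502165913612 59.9683756365245
(array([311., 127.]), np.int64(1073), np.float64(58.3), array([643.2, 220.8,  29. ,  28.3,  14.5]))
(array([537., 237.]), np.int64(946), np.float64(58.4), array([605.7,   3.5,  32.3,  30. ,  86.2]))
(array([314., 154.]), np.int64(1653), np.float64(22.3), array([615.8, 211.7, 103.9,  54. ,  15. ]))
```

View pics/w6.png

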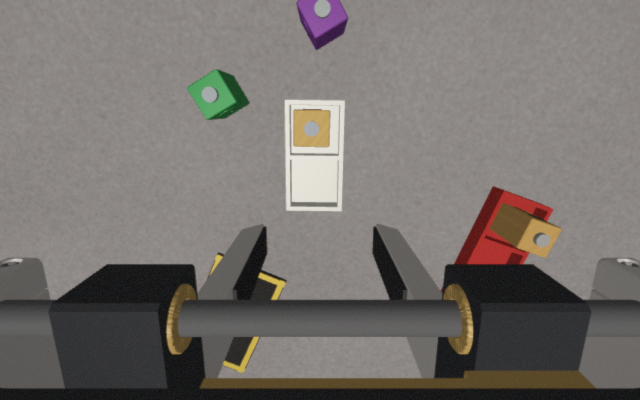

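Run:
```python
from h import *
from bench import robot
s=robot.state()
plan(s,[(643,221,100,-75.5,25)],dec=0)
```

```text
4 dp [[-2,-14,15],[-2,-14,14],[-1,-14,15],[-2,-15,14]]
ang [[0.1,0.1,0.3],[0.1,0.1,0.3],[0.1,0.1,0.3],[0.1,0.1,0.3]]
end [643.3 221.3 100.2]
```

Call:
step_arm:
  jaw: [52,52,52,52,52,52]
  dp:
    - [-2,-14,15]
    - [-2,-14,14]
    - [-2,-14,15]
    - [-2,-9,10]
    - [0,0,0]
    - [0,0,0]
  angular:
    - [0.1,0.1,0.3]
    - [0.1,0.1,0.3]
    - [0.1,0.1,0.3]
    - [0.1,0.1,0.3]
    - [0,0,0]
    - [0,0,0]

```text
time_s: 9.25
position: [639.5, 215.0, 98.1]
ee_rot: [2.465, -1.933, -0.0]
force: [0.6, -0.1, -1.0]
gripper_width: 52.1
```

Run:
```python
from h import *
from bench import robot
s,f=wrist(robot,"w7"); print(s["position"],yaw(s),np.abs(s["qvel"]).max(),s["gripper_width"])
m=masks(f)
for r in slab(f,m["brass"],55,62): print(r)
s=robot.state()
plan(s,[(643,221,70,-75.5,15)],dec=0)
```

```text
[639.52933809 214.97702325  98.13248554] -76.20233319390093 0.01338548542748047 52.13727329387884
(array([311., 208.]), np.int64(1505), np.float64(58.3), array([644.2, 221.3,  29.7,  28.9,  14.5]))
2 dp [[-3,-3,14],[-2,-2,14]]
ang [[0.2,-0.2,-0.4],[0.2,-0.2,-0.4]]
end [642.9 220.9  70.1]
```

Call:
step_arm:
  jaw: [52,52,52,52,52]
  dp:
    - [-5,-6,14]
    - [0,0,12]
    - [0,0,10]
    - [0,0,0]
    - [0,0,0]
  angular:
    - [0.2,-0.2,-0.7]
    - [0,0,0]
    - [0,0,0]
    - [0,0,0]
    - [0,0,0]

```text
time_s: 9.8
position: [643.5, 221.3, 60.5]
ee_rot: [2.483, -1.921, -0.0]
force: [-0.7, 0.0, 0.3]
gripper_width: 51.9
```

Run:
```python
from h import *
from bench import robot
s=robot.state();print(s["position"],yaw(s),pose(s)[1][:,2])
plan(s,[(643.7,221,26,-75.5,15)],dec=0)
```

```text
[643.52231498 221.25120053  60.52920001] -75.44886035224258 [-0.00162395 -0.00198567 -0.99999671]
3 dp [[0,0,12],[0,0,11],[0,0,12]]
ang [[0,0,0],[0,0,0],[0,0,0]]
end [643.5 221.2  25.5]
```

Call:
step_arm:
  jaw: [52,52,52,52,52,52]
  dp:
    - [0,0,12]
    - [0,0,12]
    - [0,0,9]
    - [0,0,1]
    - [0,0,0]
    - [0,0,0]
  angular:
    - [0,0,0]
    - [0,0,0]
    - [0,0,0]
    - [0,0,0]
    - [0,0,0]
    - [0,0,0]

```text
time_s: 10.4
position: [643.3, 221.2, 23.5]
ee_rot: [2.483, -1.92, -0.0]
force: [-0.4, 0.1, 0.0]
gripper_width: 52.1
```

Call:
step_arm:
  jaw: [52,26,26,26,26,26,26]
  dp:
    - [0,0,-3]
    - [0,0,0]
    - [0,0,0]
    - [0,0,0]
    - [0,0,0]
    - [0,0,0]
    - [0,0,0]
  angular:
    - [0,0,0]
    - [0,0,0]
    - [0,0,0]
    - [0,0,0]
    - [0,0,0]
    - [0,0,0]
    - [0,0,0]

```text
time_s: 11.1
position: [644.5, 221.7, 28.4]
ee_rot: [-2.485, 1.922, -0.003]
force: [0.8, 1.0, -0.0]
gripper_width: 29.6
```

Run:
```python
from h import *
from bench import robot
s=robot.state();print(s["position"],yaw(s),pose(s)[1][:,2],s["gripper_width"])
plan(s,[(643,221,110,-75.5,25),(555,6,110,-94,40)],dec=0)
```

```text
[644.47899616 221.65324494  28.43153966] -75.4438953477197 [ 0.00144464 -0.00104441 -0.99999841] 29.5871832423547
10 dp [[0,0,-20],[0,1,-21],[0,0,-20],[0,1,-21],[31,23,0],[32,21,0],[33,20,0],[35,18,0],[35,16,0],[37,14,1]]
ang [[0,0,0],[0,0,0],[0,0,0],[0,0,0],[0,0,3.1],[0,0,3.1],[0,0,3.1],[0,0,3.1],[0,0,3.1],[0,0,3.1]]
end [554.7   5.5 109.5]
```

Call:
step_arm:
  jaw: [26,26,26,26,26,26,26,26,26,26,26,26]
  dp:
    - [0,0,-20]
    - [0,0,-25]
    - [0,0,-25]
    - [0,0,-15]
    - [31,23,0]
    - [32,21,0]
    - [33,20,0]
    - [35,18,0]
    - [35,16,0]
    - [32,12,0]
    - [0,0,0]
    - [0,0,0]
  angular:
    - [0,0,0]
    - [0,0,0]
    - [0,0,0]
    - [0,0,0]
    - [0,0,3.1]
    - [0,0,3.1]
    - [0,0,3.1]
    - [0,0,3.1]
    - [0,0,3.1]
    - [0,0,3.1]
    - [0,0,0]
    - [0,0,0]

```text
time_s: 12.3
position: [547.6, 3.6, 107.9]
ee_rot: [2.119, -2.297, -0.013]
force: [-0.0, -0.7, -3.5]
gripper_width: 29.6
```

Run:
```python
from h import *
from bench import robot
s=robot.state();print(s["position"],yaw(s),pose(s)[1][:,2],s["gripper_width"])
plan(s,[(555.2,6.7,90,-94,30)],dec=0)
```

```text
[547.57302981   3.55742151 107.91956384] -94.61770341456877 [-0.01770198 -0.00515664 -0.99983001] 29.63150652469292
1 dp [[-4,-8,18]]
ang [[1,-0.4,-0.6]]
end [555.5   6.8  89.8]
```

Call:
step_arm:
  jaw: [26,26,26,26]
  dp:
    - [-4,-8,18]
    - [0,0,15]
    - [0,0,10]
    - [0,0,0]
  angular:
    - [1,-0.4,-0.6]
    - [0,0,0]
    - [0,0,0]
    - [0,0,0]

```text
time_s: 12.7
position: [557.1, 9.9, 62.9]
ee_rot: [-2.145, 2.292, 0.001]
force: [-0.0, 0.8, -3.2]
gripper_width: 30.1
```

Run:
```python
from h import *
from bench import robot
s=robot.state();print(s["position"],yaw(s),pose(s)[1][:,2],s["gripper_width"])
plan(s,[(555.2,6.7,50,-94,30)],dec=0)
```

```text
[557.14208219   9.89169422  62.93096876] -93.78891811401064 [ 0.00146619  0.00202609 -0.99999687] 30.076188366582237
1 dp [[3,2,13]]
ang [[-0.1,0.1,0.2]]
end [555.    7.1  49.9]
```

Call:
step_arm:
  jaw: [26,26,26,26,26]
  dp:
    - [3,2,6]
    - [0,0,10]
    - [0,0,10]
    - [0,0,2]
    - [0,0,0]
  angular:
    - [0,0,0]
    - [0,0,0]
    - [0,0,0]
    - [0,0,0]
    - [0,0,0]

```text
time_s: 13.2
position: [556.0, 8.1, 33.3]
ee_rot: [-2.147, 2.289, -0.001]
force: [0.2, -0.4, -2.2]
gripper_width: 30.0
```

Call:
step_arm:
  jaw: [26,26,26]
  dp:
    - [0,0,4]
    - [0,0,1.5]
    - [0,0,0]
  angular:
    - [0,0,0]
    - [0,0,0]
    - [0,0,0]

```text
time_s: 13.5
position: [556.6, 7.9, 28.6]
ee_rot: [-2.146, 2.288, -0.002]
force: [-0.6, 0.3, -3.0]
gripper_width: 29.8
```

Release, rise, and head toward a look at the blue tray.

Call:
step_arm:
  jaw: [26,56,56,56,56,56,56,56,56,56]
  dp:
    - [0,0,0.5]
    - [0,0,0]
    - [0,0,0]
    - [0,0,0]
    - [0,0,-20]
    - [0,0,-30]
    - [0,25,-35]
    - [0,25,-10]
    - [0,0,0]
    - [0,0,0]
  angular:
    - [0,0,0]
    - [0,0,0]
    - [0,0,0]
    - [0,0,0]
    - [0,0,0]
    - [0,0,0]
    - [0,0,0]
    - [0,0,0]
    - [0,0,0]
    - [0,0,0]

```text
time_s: 14.5
position: [509.3, 10.3, 128.5]
ee_rot: [-2.141, 2.284, -0.014]
force: [0.2, 0.3, -0.2]
gripper_width: 56.0
```

Run:
```python
from h import *
from bench import robot
s,f=wrist(robot,"w8"); print(s["position"],yaw(s),np.abs(s["qvel"]).max(),s["gripper_width"])
m=masks(f)
for r in slab(f,m["brass"],55,62): print(r)
for r in slab(f,m["blue"],17,26): print(r)
s=robot.state()
plan(s,[(380,-250,160,-98,40)],dec=0)
```

```text
[509.29534186  10.33502535 128.53755993] -93.69475520676974 0.020805509701532613 56.017373926960424
(array([322.,  75.]), np.int64(1589), np.float64(58.2), array([605. ,   1.8,  29.6,  29.4,  -4.4]))
(array([319., 146.]), np.int64(1379), np.float64(58.2), array([555.7,   7.3,  29.4,  29.2,  -3.6]))
(array([318., 270.]), np.int64(1081), np.float64(58.3), array([456.6,  13.9,  31. ,  29.8,  -9.9]))
(array([608., 241.]), np.int64(1319), np.float64(21.8), array([ 442.4, -256.9,  103.1,   43.5,   -8.2]))
8 dp [[34,14,-4],[34,14,-4],[34,13,-4],[34,13,-4],[34,13,-4],[34,12,-4],[34,12,-5],[33,13,-4]]
ang [[-0.1,0,0.5],[-0.1,0,0.5],[-0.1,0,0.5],[-0.1,0,0.5],[-0.1,0,0.5],[-0.1,0,0.5],[-0.1,0,0.5],[-0.1,0,0.5]]
end [ 379.6 -249.6  160. ]
```

View pics/w8.png

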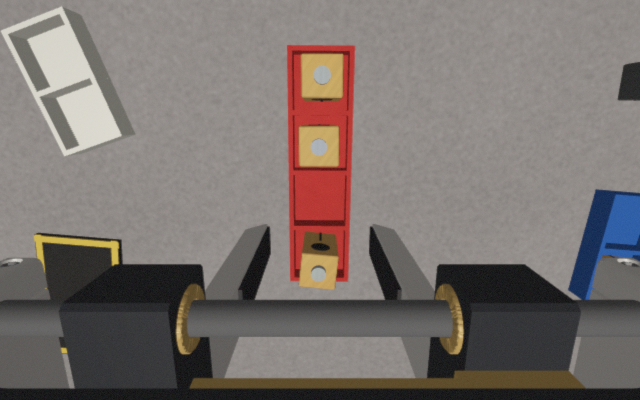

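Call:
step_arm:
  jaw: [56,56,56,56,56,56,56,56,56,56]
  dp:
    - [34,14,-4]
    - [34,14,-4]
    - [34,13,-4]
    - [34,13,-4]
    - [34,13,-4]
    - [34,12,-4]
    - [34,12,-5]
    - [24,9,-4]
    - [0,0,0]
    - [0,0,0]
  angular:
    - [-0.1,0,0.5]
    - [-0.1,0,0.5]
    - [-0.1,0,0.5]
    - [-0.1,0,0.5]
    - [-0.1,0,0.5]
    - [-0.1,0,0.5]
    - [-0.1,0,0.5]
    - [0,0,0.5]
    - [0,0,0]
    - [0,0,0]

```text
time_s: 15.55
position: [388.2, -253.7, 151.8]
ee_rot: [-2.067, 2.366, 0.014]
force: [-0.5, 0.1, 0.2]
gripper_width: 55.9
```

Run:
```python
from h import *
from bench import robot
s,f=wrist(robot,"w9"); print(s["position"],yaw(s),np.abs(s["qvel"]).max(),s["gripper_width"])
m=masks(f)
for r in slab(f,m["brass"],55,62): print(r)
for r in slab(f,m["blue"],17,26): print(r)
s=robot.state()
plan(s,[(414,-259,100,-98,25)],dec=0)
```

```text
[ 388.22062956 -253.66399151  151.78800402] -97.72677543208573 0.019974277998839038 55.88934467073576
(array([  3., 162.]), np.int64(228), np.float64(57.4), array([452. ,  -1.6,  30.5,   7.3, -21. ]))
(array([325., 164.]), np.int64(1073), np.float64(58.3), array([ 415.1, -262. ,   29.8,   29. ,  -11.2]))
(array([327., 128.]), np.int64(1705), np.float64(22.3), array([ 439.4, -267.2,  103.2,   53.1,   -8.5]))
3 dp [[1,-9,17],[1,-9,17],[0,-8,18]]
ang [[0.1,0.1,0.1],[0.1,0.1,0.1],[0.1,0.1,0.1]]
end [ 413.6 -258.8   99.6]
```

View pics/w9.png

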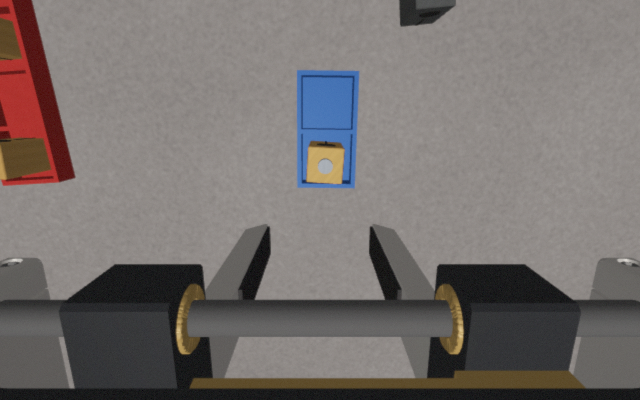

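Call:
step_arm:
  jaw: [54,54,54,54,54,54]
  dp:
    - [4,-9,17]
    - [4,-9,17]
    - [2,-6,15]
    - [0,0,0]
    - [0,0,0]
    - [0,0,0]
  angular:
    - [0.1,0.1,1.1]
    - [0.1,0.1,1.1]
    - [0.1,0.1,1.1]
    - [0,0,0]
    - [0,0,0]
    - [0,0,0]

```text
time_s: 16.2
position: [414.7, -260.5, 99.8]
ee_rot: [-2.007, 2.415, 0.007]
force: [0.6, -0.6, -0.5]
gripper_width: 53.7
```

Run:
```python
from h import *
from bench import robot
s,f=wrist(robot,"w10"); print(s["position"],yaw(s),np.abs(s["qvel"]).max(),s["gripper_width"])
m=masks(f)
for r in slab(f,m["brass"],55,62): print(r)
s=robot.state()
plan(s,[(415.5,-262,70,-101,25)],dec=0)
```

```text
[ 414.71504929 -260.46801809   99.83191636] -100.52735027434925 0.013952315594085536 53.70740448647634
(array([321., 215.]), np.int64(1496), np.float64(58.3), array([ 415.6, -261.9,   30.3,   29.3,  -11.4]))
2 dp [[1,-1,15],[0,0,15]]
ang [[0.1,0.1,0.2],[0.1,0.1,0.2]]
end [ 415.6 -261.7   70.1]
```

Call:
step_arm:
  jaw: [54,54,54,54,54,54,54]
  dp:
    - [1,-1,15]
    - [0,0,15]
    - [0,0,15]
    - [0,0,15]
    - [0,0,8]
    - [0,0,0]
    - [0,0,0]
  angular:
    - [0.1,0.1,0.5]
    - [0,0,0]
    - [0,0,0]
    - [0,0,0]
    - [0,0,0]
    - [0,0,0]
    - [0,0,0]

```text
time_s: 16.95
position: [418.9, -263.4, 36.0]
ee_rot: [-1.997, 2.42, -0.017]
force: [0.6, -0.3, -0.9]
gripper_width: 53.7
```

Call:
step_arm:
  jaw: [54,54,54]
  dp:
    - [0,3.5,5]
    - [0,0,3]
    - [0,0,0]
  angular:
    - [0,0,0]
    - [0,0,0]
    - [0,0,0]

```text
time_s: 17.25
position: [416.3, -263.6, 29.2]
ee_rot: [-1.997, 2.42, -0.023]
force: [1.1, -0.2, -0.7]
gripper_width: 54.2
```

Run:
```python
from h import *
from bench import robot
s=robot.state();print(s["position"],yaw(s),pose(s)[1][:,2],s["gripper_width"])
plan(s,[(415.5,-262,26,-101,25)],dec=1)
```

```text
[ 416.30366483 -263.59025941   29.15832409] -100.9409300187393 [ 0.01240064 -0.00839052 -0.99988791] 54.24583897414819
1 dp [[-1.4,1.1,3.1]]
ang [[-0.8,-0.3,0.1]]
end [ 415.5 -262.    26. ]
```

Call:
step_arm:
  jaw: [54,26,26,26,26,26,26]
  dp:
    - [-1.5,1,1]
    - [0,0,0]
    - [0,0,0]
    - [0,0,0]
    - [0,0,0]
    - [0,0,0]
    - [0,0,0]
  angular:
    - [-0.8,-0.3,0]
    - [0,0,0]
    - [0,0,0]
    - [0,0,0]
    - [0,0,0]
    - [0,0,0]
    - [0,0,0]

```text
time_s: 17.95
position: [416.0, -261.9, 28.5]
ee_rot: [1.999, -2.423, -0.0]
force: [-0.6, 0.3, -0.1]
gripper_width: 29.6
```

Run:
```python
from h import *
from bench import robot
s=robot.state();print(s["position"],yaw(s),pose(s)[1][:,2],s["gripper_width"])
plan(s,[(415,-262,115,-101,25),(505.4,10.3,115,-94,45)],dec=0)
```

```text
[ 416.0305844  -261.89531019   28.49112589] -100.94155103755644 [-5.88386578e-04 -2.27553985e-04 -9.99999801e-01] 29.554762023197863
11 dp [[0,0,-22],[0,0,-22],[0,1,-21],[0,0,-22],[-41,-5,0],[-40,-6,0],[-40,-7,0],[-40,-7,0],[-40,-8,0],[-40,-9,0],[-41,-10,0]]
ang [[0,0,0],[0,0,0],[0,0,0],[0,0,0],[0,0,-1],[0,0,-1],[0,0,-1],[0,0,-1],[0,0,-1],[0,0,-1],[0,0,-1]]
end [505.6  10.6 115.4]
```

Call:
step_arm:
  jaw: [26,26,26,26,26,26,26,26,26,26,26,26]
  dp:
    - [0,0,-22]
    - [0,0,-25]
    - [0,0,-25]
    - [0,0,-12]
    - [-41,-5,0]
    - [-40,-6,0]
    - [-40,-7,0]
    - [-40,-7,0]
    - [-40,-8,0]
    - [-36,-9,0]
    - [0,0,0]
    - [0,0,0]
  angular:
    - [0,0,0]
    - [0,0,0]
    - [0,0,0]
    - [0,0,0]
    - [0,0,-1]
    - [0,0,-1]
    - [0,0,-1]
    - [0,0,-1]
    - [0,0,-1]
    - [0,0,-2]
    - [0,0,0]
    - [0,0,0]

```text
time_s: 19.15
position: [489.6, -25.0, 108.7]
ee_rot: [2.14, -2.291, -0.019]
force: [0.0, 0.0, -3.6]
gripper_width: 29.8
```

Run:
```python
from h import *
from bench import robot
s=robot.state();print(s["position"],yaw(s),pose(s)[1][:,2],s["gripper_width"])
plan(s,[(505.4,10.3,95,-94,30)],dec=0)
```

```text
[489.59446414 -24.96840793 108.73715371] -93.8877269358371 [-0.01304595  0.00423589 -0.99990593] 29.807294668775317
2 dp [[-18,-7,7],[-18,-6,7]]
ang [[0.4,0.1,0.1],[0.4,0.1,0.1]]
end [504.9  10.1  94.7]
```

Call:
step_arm:
  jaw: [26,26,26,26,26]
  dp:
    - [-20,-8,0]
    - [-18,-6,0]
    - [0,0,10]
    - [0,0,12]
    - [0,0,0]
  angular:
    - [0.4,0.1,0.1]
    - [0.4,0.1,0.1]
    - [0,0,0]
    - [0,0,0]
    - [0,0,0]

```text
time_s: 19.65
position: [503.2, 7.6, 83.3]
ee_rot: [2.131, -2.3, -0.002]
force: [0.5, -1.0, -4.2]
gripper_width: 30.1
```

Run:
```python
from h import *
from bench import robot
s=robot.state();print(s["position"],yaw(s),pose(s)[1][:,2],s["gripper_width"])
plan(s,[(505.4,10.3,70,-94,30)],dec=0)
```

```text
[503.17801316   7.63357291  83.28933431] -94.37012494417648 [-0.00508773 -0.00323127 -0.99998184] 30.062029704120835
1 dp [[-3,-2,13]]
ang [[0.3,-0.2,-0.4]]
end [505.3  10.4  70.3]
```

Call:
step_arm:
  jaw: [26,26,26,26,26]
  dp:
    - [-3,-2,10]
    - [0,0,14]
    - [0,0,12]
    - [0,0,5]
    - [0,0,0]
  angular:
    - [0.3,-0.2,-0.4]
    - [0,0,0]
    - [0,0,0]
    - [0,0,0]
    - [0,0,0]

```text
time_s: 20.15
position: [503.1, 4.1, 40.3]
ee_rot: [2.134, -2.3, -0.0]
force: [0.3, 0.3, -4.0]
gripper_width: 29.9
```

Call:
step_arm:
  jaw: [26,26,26]
  dp:
    - [-6.5,-1.5,0]
    - [0,0,0]
    - [0,0,0]
  angular:
    - [0,0,0]
    - [0,0,0]
    - [0,0,0]

```text
time_s: 20.45
position: [506.2, 9.9, 41.5]
ee_rot: [2.133, -2.303, 0.002]
force: [-0.3, 0.4, -4.4]
gripper_width: 29.8
```

Call:
step_arm:
  jaw: [26,26,26]
  dp:
    - [0,0,8]
    - [0,0,4]
    - [0,0,0]
  angular:
    - [0,0,0]
    - [0,0,0]
    - [0,0,0]

```text
time_s: 20.75
position: [506.9, 10.0, 29.5]
ee_rot: [2.135, -2.303, 0.005]
force: [-0.8, 0.4, -4.4]
gripper_width: 30.0
```

Call:
step_arm:
  jaw: [26,26,56,56,56,56,56,56,56,56,56]
  dp:
    - [0,0,1]
    - [0,0,0]
    - [0,0,0]
    - [0,0,0]
    - [0,0,0]
    - [0,0,-20]
    - [0,0,-30]
    - [0,25,-35]
    - [0,30,-20]
    - [0,0,0]
    - [0,0,0]
  angular:
    - [0,0,0]
    - [0,0,0]
    - [0,0,0]
    - [0,0,0]
    - [0,0,0]
    - [0,0,0]
    - [0,0,0]
    - [0,0,0]
    - [0,0,0]
    - [0,0,0]
    - [0,0,0]

```text
time_s: 21.85
position: [454.0, 14.1, 139.2]
ee_rot: [-2.134, 2.302, -0.014]
force: [-0.2, 0.6, -0.5]
gripper_width: 56.4
```

Run:
```python
from h import *
from bench import robot
s,f=wrist(robot,"w11"); print(s["position"],yaw(s),np.abs(s["qvel"]).max(),s["gripper_width"])
m=masks(f)
for r in slab(f,m["brass"],55,62): print(r)
s=robot.state()
plan(s,[(395,-255,170,-98.5,40)],dec=0)
```

```text
[454.00866752  14.094248   139.20455396] -94.34214862419515 0.03288532903079644 56.378308330271494
(array([319.,   8.]), np.int64(738), np.float64(58.1), array([594.7,   2.6,  29.6,  11.5,  85.8]))
(array([317.,  68.]), np.int64(1480), np.float64(58.2), array([555.3,   7.7,  29.9,  29.1,  -3.6]))
(array([319., 137.]), np.int64(1286), np.float64(58.3), array([505.9,   9.3,  29.5,  28.7,  85.7]))
(array([318., 200.]), np.int64(1135), np.float64(58.3), array([456.1,  14.1,  30.3,  29.7,  -9.5]))
7 dp [[39,5,-4],[39,5,-4],[39,5,-4],[39,4,-5],[39,4,-4],[39,3,-5],[40,3,-4]]
ang [[-0.1,0,0.6],[-0.1,0,0.6],[-0.1,0,0.6],[-0.1,0,0.6],[-0.1,0,0.6],[-0.1,0,0.6],[-0.1,0,0.6]]
end [ 395.5 -255.1  169.8]
```

View pics/w11.png

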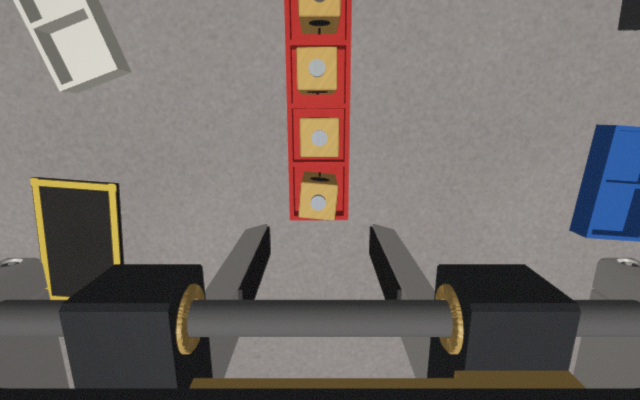

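Call:
step_arm:
  jaw: [84,84,84,84,84,84,84,84,84]
  dp:
    - [39,5,-4]
    - [39,5,-4]
    - [39,5,-4]
    - [39,4,-5]
    - [39,4,-4]
    - [39,3,-5]
    - [33,3,-4]
    - [0,0,0]
    - [0,0,0]
  angular:
    - [-0.1,0,0.6]
    - [-0.1,0,0.6]
    - [-0.1,0,0.6]
    - [-0.1,0,0.6]
    - [-0.1,0,0.6]
    - [-0.1,0,0.6]
    - [-0.1,0,0.6]
    - [0,0,0]
    - [0,0,0]

```text
time_s: 22.8
position: [400.2, -260.4, 160.6]
ee_rot: [2.045, -2.374, -0.017]
force: [0.2, -0.3, -0.1]
gripper_width: 84.5
```

Run:
```python
from h import *
from bench import robot
s,f=wrist(robot,"w12"); print(s["position"],yaw(s),np.abs(s["qvel"]).max(),s["gripper_width"])
m=masks(f)
for r in slab(f,m["blue"],17,26): print(r)
s=robot.state()
plan(s,[(439.4,-267.2,90,-98.5,25)],dec=0)
```

```text
[ 400.15907214 -260.40028341  160.56442678] -98.51751385261989 0.031992140652361056 84.45551504372192
(array([320., 140.]), np.int64(1612), np.float64(22.2), array([ 439.6, -267.2,  102. ,   53.3,   -8.5]))
4 dp [[0,-10,18],[0,-10,17],[1,-10,18],[0,-10,17]]
ang [[0.2,0,0],[0.2,0,0],[0.2,0,0],[0.2,0,0]]
end [ 439.2 -267.    90.2]
```

View pics/w12.png

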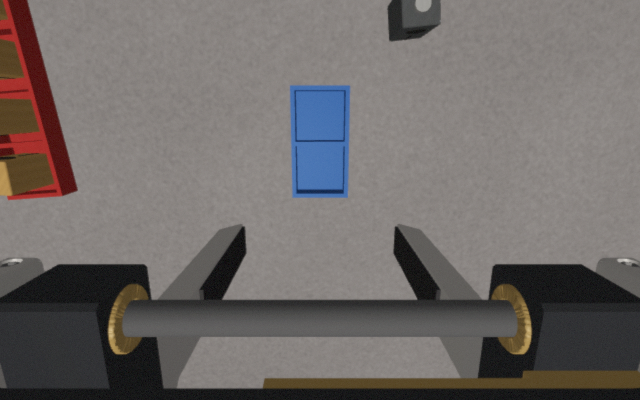

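Call:
step_arm:
  jaw: [84,84,84,84,84,84,84,84]
  dp:
    - [0,-10,18]
    - [0,-10,17]
    - [1,-10,18]
    - [0,-7,17]
    - [0,0,15]
    - [0,0,5]
    - [0,0,0]
    - [0,0,0]
  angular:
    - [0.2,0,0]
    - [0.2,0,0]
    - [0.2,0,0]
    - [0.2,0,0]
    - [0,0,0]
    - [0,0,0]
    - [0,0,0]
    - [0,0,0]

```text
time_s: 23.65
position: [440.3, -256.3, 64.4]
ee_rot: [-2.064, 2.364, 0.009]
force: [0.2, -0.2, -0.4]
gripper_width: 84.1
```

Run:
```python
from h import *
from bench import robot
s=robot.state();print(s["position"],yaw(s),pose(s)[1][:,2],s["gripper_width"])
plan(s,[(439.5,-267.2,40,-98.5,30)],dec=0)
```

```text
[ 440.32835524 -256.26667707   64.35727307] -97.7442790560922 [-0.00143019  0.00653993 -0.99997759] 84.0860670920612
1 dp [[11,-1,24]]
ang [[0.1,0.4,0.8]]
end [ 439.8 -267.1   40.3]
```

Call:
step_arm:
  jaw: [84,84,84,84,84]
  dp:
    - [11,0,5]
    - [0,0,15]
    - [0,0,10]
    - [0,0,0]
    - [0,0,0]
  angular:
    - [0.1,0.4,0.8]
    - [0,0,0]
    - [0,0,0]
    - [0,0,0]
    - [0,0,0]

```text
time_s: 24.15
position: [440.7, -270.8, 35.9]
ee_rot: [2.047, -2.382, 0.014]
force: [-0.5, -0.8, 0.0]
gripper_width: 84.4
```

Run:
```python
from h import *
from bench import robot
s=robot.state();print(s["position"],yaw(s),pose(s)[1][:,2],s["gripper_width"])
plan(s,[(439.5,-267.2,20,-98.5,30)],dec=0)
```

```text
[ 440.72247721 -270.83617111   35.94337221] -98.63987870138745 [ 0.00490203 -0.00713744 -0.99996251] 84.37753676695299
1 dp [[-4,2,16]]
ang [[-0.3,-0.4,-0.1]]
end [ 439.4 -266.7   19.9]
```

Call:
step_arm:
  jaw: [84,84,84,84,84]
  dp:
    - [-4,2,4]
    - [0,0,10]
    - [0,0,8]
    - [0,0,0]
    - [0,0,0]
  angular:
    - [-0.3,-0.4,0]
    - [0,0,0]
    - [0,0,0]
    - [0,0,0]
    - [0,0,0]

```text
time_s: 24.65
position: [439.8, -266.9, 13.0]
ee_rot: [-2.047, 2.382, -0.002]
force: [0.3, 0.0, 0.8]
gripper_width: 84.5
```

Run:
```python
from h import *
from bench import robot
s=robot.state();print(s["position"],yaw(s),pose(s)[1][:,2],s["gripper_width"])
plan(s,[(439.5,-267.2,4,-98.5,30)],dec=0)
```

```text
[ 439.77069605 -266.92772176   12.96698504] -98.65893621986959 [ 1.84168795e-03 -7.76020654e-05 -9.99998301e-01] 84.49685844215307
1 dp [[0,0,9]]
ang [[-0.1,0,-0.2]]
end [ 439.8 -266.9    4. ]
```

Call:
step_arm:
  jaw: [84,84,84,48,48,48,48,48,48,48]
  dp:
    - [0,0,5]
    - [0,0,3]
    - [0,0,0]
    - [0,0,0]
    - [0,0,0]
    - [0,0,0]
    - [0,0,0]
    - [0,0,0]
    - [0,0,0]
    - [0,0,0]
  angular:
    - [0,0,0]
    - [0,0,0]
    - [0,0,0]
    - [0,0,0]
    - [0,0,0]
    - [0,0,0]
    - [0,0,0]
    - [0,0,0]
    - [0,0,0]
    - [0,0,0]
  grip_force: 20

```text
time_s: 25.65
position: [440.3, -267.2, 4.7]
ee_rot: [-2.046, 2.381, -0.004]
force: [0.8, -0.1, -0.2]
gripper_width: 53.7
```

Run:
```python
from h import *
from bench import robot
s=robot.state();print(s["position"],yaw(s),pose(s)[1][:,2],s["gripper_width"])
plan(s,[(439.5,-267.2,130,-98.5,30),(415,100,130,-99,40)],dec=0)
```

```text
[ 440.25233448 -267.16872547    4.71410077] -98.65396857695842 [ 2.81138001e-03 -7.64384106e-04 -9.99995756e-01] 53.68638554834787
15 dp [[0,0,-25],[0,0,-25],[0,0,-25],[0,0,-25],[0,0,-25],[-36,8,0],[-36,8,0],[-36,8,0],[-36,8,0],[-36,8,0],[-36,8,0],[-36,8,0],[-36,8,0],[-36,8,0],[-35,8,-1]]
ang [[0,0,0],[0,0,0],[0,0,0],[0,0,0],[0,0,0],[0,0,0],[0,0,0],[0,0,0],[0,0,0],[0,0,0],[0,0,0],[0,0,0],[0,0,0],[0,0,0],[0,0,0]]
end [414.8  99.9 130.4]
```

Call:
step_arm:
  jaw: [48,48,48,48,48,48,48,48,48,48,48,48]
  dp:
    - [0,0,-15]
    - [0,0,-25]
    - [0,0,-30]
    - [0,0,-35]
    - [0,0,-30]
    - [-36,8,-10]
    - [-38,8,-10]
    - [-40,12,-10]
    - [-40,14,0]
    - [-40,16,0]
    - [-40,18,0]
    - [-40,18,0]
  angular:
    - [0,0,0]
    - [0,0,0]
    - [0,0,0]
    - [0,0,0]
    - [0,0,0]
    - [0,0,0]
    - [0,0,0]
    - [0,0,0]
    - [0,0,0]
    - [0,0,0]
    - [0,0,0]
    - [0,0,0]

```text
time_s: 26.85
position: [388.5, 22.9, 175.2]
ee_rot: [-2.031, 2.391, -0.004]
force: [1.0, 1.2, -1.3]
gripper_width: 53.8
```

Run:
```python
from h import *
from bench import robot
s=robot.state();print(s["position"],yaw(s),pose(s)[1][:,2],s["gripper_width"],s["q"])
plan(s,[(310,235,200,-99,40)],dec=0)
```

```text
[388.46110948  22.91148486 175.2189601 ] -99.31046729637717 [ 4.50937090e-03  8.36055138e-04 -9.99989483e-01] 53.83642287756683 [-1.21795732e-01  9.71879786e-03  1.91051214e+00  1.46869877e-03
  1.21698766e+00  1.61099641e+00]
6 dp [[-33,19,-4],[-33,18,-4],[-33,19,-4],[-33,18,-4],[-33,18,-4],[-32,19,-5]]
ang [[0,0,-0.1],[0,0,-0.1],[0,0,-0.1],[0,0,-0.1],[0,0,-0.1],[0,0,-0.1]]
end [309.8 234.9 200. ]
```

Call:
step_arm:
  jaw: [48,48,48,48,48,48,48,48]
  dp:
    - [-33,19,-4]
    - [-33,18,-4]
    - [-33,19,-4]
    - [-33,18,-4]
    - [-33,18,-4]
    - [-20,9,-5]
    - [0,0,0]
    - [0,0,0]
  angular:
    - [0,0,0]
    - [0,0,0]
    - [0,0,0]
    - [0,0,0]
    - [0,0,0]
    - [0,0,0]
    - [0,0,0]
    - [0,0,0]

```text
time_s: 27.65
position: [309.4, 232.7, 200.5]
ee_rot: [-2.04, 2.383, -0.0]
force: [-0.3, 0.3, -1.0]
gripper_width: 54.0
```

Run:
```python
from h import *
from bench import robot
s,f=wrist(robot,"w13"); print(s["position"],yaw(s),np.abs(s["qvel"]).max(),s["gripper_width"])
m=masks(f); h=hsv(f); print(h[40:60,250:400:10].reshape(-1,3)[:3])
y=m["brass"]|m["yellow"]
for r in rect(y,f,5): print(r)
```

```text
[309.3916428  232.72576762 200.48687242] -98.86330511316568 0.020058218766116163 54.002351580719306
[[ 24 146 183]
 [ 10  17  45]
 [  0  10  49]]
(array([381., 382.]), array([ 27.8, 193.4, 525.2,  25.2,  81.3]))
(array([280.,  54.]), array([429.8, 252.4, 100.7,  79.6,  -8.9]))
(array([447., 319.]), array([103.6, 103.6, 102.7,  30.1,   0.9]))
(array([192., 319.]), array([152. , 418.1, 103.1,  30.2, -19.4]))
(array([525.,   7.]), array([446.8,  -1.7,  60.3,  16.4,  81.1]))
```

View pics/w13.png

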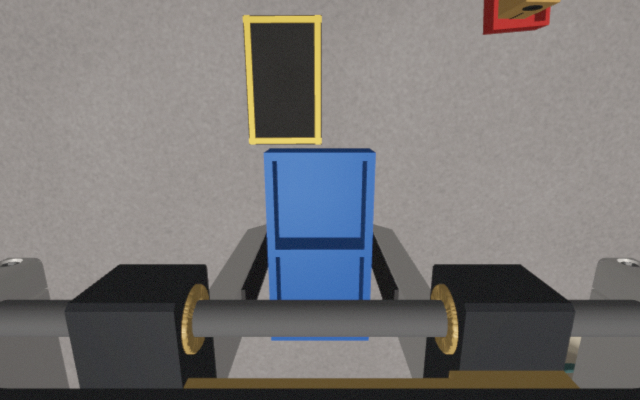

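```bash
cat >> h.py <<'E'
def pad(f,z=5):
    h,s,v=[x.astype(int) for x in cv2.split(hsv(f))]
    y=((h>14)&(h<38)&(s>70)&(v>70)).astype(np.uint8)
    y=cv2.morphologyEx(y,cv2.MORPH_CLOSE,np.ones((5,5)))
    return [r for r in rect(y,f,z) if r[1][3]>60 and r[1][2]<140]
E
python3 - <<'E'
from h import *
from bench import robot
import pickle
s,f=wrist(robot); print(s["position"])
print(pad(f))
t=pickle.load(open("top0.pkl","rb")); print("top",pad(t))
m=masks(f)
print(slab(f,m["blue"],210,224), s["position"][2]+17.3)
E
```

```text
[309.51783934 232.56517009 200.46207237]
[(array([283.,  79.]), array([415.7, 254.7, 129.9,  80.5,  -8.8]))]
top [(array([218., 254.]), array([415.5, 255.2, 131.3,  81.2,  -9.4]))]
[(array([319., 226.]), np.int64(4921), np.float64(217.9), array([321.4, 229.9,  79.3,  54.9,  -8.8])), (array([320., 338.]), np.int64(286), np.float64(218.2), array([258.7, 239.6,  52.6,   1.3,  81.2]))] 217.76207237259058
```

Run:
```python
from h import *
from bench import robot
s=robot.state()
plan(s,[(415.7,255.2,100,-98.9,30)],dec=0)
```

```text
5 dp [[-8,-20,20],[-8,-20,20],[-8,-20,20],[-7,-20,20],[-8,-21,21]]
ang [[0,0,0],[0,0,0],[0,0,0],[0,0,0],[0,0,0]]
end [416.  255.2  99.9]
```

Call:
step_arm:
  jaw: [48,48,48,48,48,48,48]
  dp:
    - [-8,-20,20]
    - [-8,-20,20]
    - [-8,-20,20]
    - [-7,-20,20]
    - [-6,-16,16]
    - [0,0,0]
    - [0,0,0]
  angular:
    - [0,0,0]
    - [0,0,0]
    - [0,0,0]
    - [0,0,0]
    - [0,0,0]
    - [0,0,0]
    - [0,0,0]

```text
time_s: 28.45
position: [417.2, 244.8, 101.2]
ee_rot: [-2.022, 2.401, -0.004]
force: [-0.7, -0.7, -1.0]
gripper_width: 53.6
```

Run:
```python
from h import *
from bench import robot
s=robot.state();print(s["position"],yaw(s),pose(s)[1][:,2],s["gripper_width"])
plan(s,[(415.7,255.2,60,-98.9,30)],dec=0)
```

```text
[417.23279354 244.77229949 101.19263561] -99.7925644070215 [ 3.42496012e-03 -4.89933667e-05 -9.99994134e-01] 53.55421573826991
2 dp [[-5,2,21],[-5,1,20]]
ang [[-0.1,0,-0.4],[-0.1,0,-0.4]]
end [416.  255.1  60.2]
```

Call:
step_arm:
  jaw: [48,48,48,48,48,48]
  dp:
    - [-10,3,10]
    - [0,0,15]
    - [0,0,15]
    - [0,0,8]
    - [0,0,0]
    - [0,0,0]
  angular:
    - [0,0,-0.9]
    - [0,0,0]
    - [0,0,0]
    - [0,0,0]
    - [0,0,0]
    - [0,0,0]

```text
time_s: 29.05
position: [414.0, 256.6, 54.7]
ee_rot: [-2.039, 2.379, -0.004]
force: [-0.7, -0.1, -1.1]
gripper_width: 53.9
```

Run:
```python
from h import *
from bench import robot
s=robot.state();print(s["position"],yaw(s),pose(s)[1][:,2],s["gripper_width"])
plan(s,[(415.7,255.2,30,-98.9,30)],dec=1)
```

```text
[414.03251916 256.64054828  54.67134977] -98.7958803231244 [ 0.00758086  0.00321597 -0.99996609] 53.904430474785876
1 dp [[1.3,-1.7,24.7]]
ang [[-0.4,0.2,0.1]]
end [415.7 255.2  30. ]
```

Call:
step_arm:
  jaw: [48,48,48,48,48,48]
  dp:
    - [1,-2,8]
    - [0,0,12]
    - [0,0,10]
    - [0,0,3]
    - [0,0,0]
    - [0,0,0]
  angular:
    - [-0.4,0.2,0]
    - [0,0,0]
    - [0,0,0]
    - [0,0,0]
    - [0,0,0]
    - [0,0,0]

```text
time_s: 29.65
position: [418.5, 256.4, 21.9]
ee_rot: [-2.042, 2.381, -0.001]
force: [-0.2, -0.2, -1.3]
gripper_width: 53.7
```

Run:
```python
from h import *
from bench import robot
s=robot.state();print(s["position"],yaw(s),pose(s)[1][:,2],s["gripper_width"])
plan(s,[(415.7,255.2,20,-98.9,30)],dec=1)
```

```text
[418.46883134 256.40443344  21.9147469 ] -98.76209714875006 [ 0.00450765  0.00276229 -0.99998603] 53.694666872854455
1 dp [[1.6,2.6,1.9]]
ang [[-0.2,0.2,0.1]]
end [415.7 255.2  20. ]
```

Call:
step_arm:
  jaw: [48,48,48,48]
  dp:
    - [1.6,2.6,4]
    - [0,0,4]
    - [0,0,0]
    - [0,0,0]
  angular:
    - [-0.2,0.2,0.1]
    - [0,0,0]
    - [0,0,0]
    - [0,0,0]

```text
time_s: 30.05
position: [416.0, 255.4, 14.0]
ee_rot: [-2.042, 2.385, -0.001]
force: [-0.4, -0.3, -1.1]
gripper_width: 53.8
```

Run:
```python
from h import *
from bench import robot
s=robot.state();print(s["position"],yaw(s),pose(s)[1][:,2],s["gripper_width"])
plan(s,[(415.7,255.2,10,-98.9,30)],dec=1)
```

```text
[416.03863128 255.40710802  13.98076299] -98.87091750514593 [ 1.66837918e-03  2.87832962e-04 -9.99998567e-01] 53.76641563754341
1 dp [[0.3,0.3,4]]
ang [[-0.1,0,0]]
end [415.7 255.2  10. ]
```

Call:
step_arm:
  jaw: [48,48,48,48]
  dp:
    - [0.3,0.3,3]
    - [0,0,1]
    - [0,0,0]
    - [0,0,0]
  angular:
    - [0,0,0]
    - [0,0,0]
    - [0,0,0]
    - [0,0,0]

```text
time_s: 30.45
position: [415.8, 255.2, 9.8]
ee_rot: [-2.042, 2.385, -0.002]
force: [0.5, 0.7, -1.3]
gripper_width: 53.4
```

Call:
step_arm:
  jaw: [48,70,70,70,70,70,70,70,70,70,70,70]
  dp:
    - [0,0,0.5]
    - [0,0,0]
    - [0,0,0]
    - [0,0,0]
    - [0,0,0]
    - [0,0,-10]
    - [0,0,-25]
    - [0,10,-35]
    - [0,20,-35]
    - [0,15,-30]
    - [0,0,0]
    - [0,0,0]
  angular:
    - [0,0,0]
    - [0,0,0]
    - [0,0,0]
    - [0,0,0]
    - [0,0,0]
    - [0,0,0]
    - [0,0,0]
    - [0,0,0]
    - [0,0,0]
    - [0,0,0]
    - [0,0,0]
    - [0,0,0]

```text
time_s: 31.65
position: [370.9, 262.7, 153.2]
ee_rot: [-2.038, 2.383, -0.003]
force: [0.3, 0.4, -1.0]
gripper_width: 70.2
```

Run:
```python
from h import *
from bench import robot
s,f=wrist(robot,"w14"); print(s["position"],yaw(s),np.abs(s["qvel"]).max(),s["gripper_width"])
print("pad",pad(f)); m=masks(f)
for r in slab(f,m["blue"],20,32): print("blue",r)
t=robot.grab_frame("top"); print("top pad",pad(t),rect(masks(t)["blue"],t,27)[:2])
for r in slab(f,m["white"],15,26): print("white",r)
plan(robot.state(),[(570,205,160,-75,40)],dec=0)
```

```text
[370.88203739 262.67910539 153.21289087] -98.90431550254374 0.033730994146561624 70.20691901676373
pad [(array([320., 135.]), array([415.2, 254.5, 130.3,  80.3,  -8.9]))]
blue (array([320., 138.]), np.int64(1864), np.float64(27.3), array([415.5, 254.4, 101.4,  54. ,  -8.7]))
top pad [(array([220., 248.]), array([416.3, 255. , 129.5,  81.2,  -9.4]))] [(array([217., 250.]), array([425. , 251.2,  82.7,  56.1,  -8.8]))]
6 dp [[4,-34,-1],[7,-34,-1],[9,-33,-1],[11,-33,-1],[14,-32,-2],[16,-31,-1]]
ang [[0,0,-4],[0,0,-4],[0,0,-4],[0,0,-4],[0,0,-4],[0,0,-4]]
end [570.5 204.8 159.9]
```

View pics/w14.png

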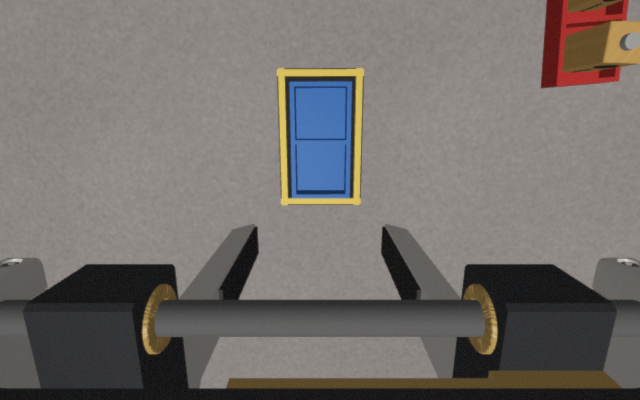

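Call:
step_arm:
  jaw: [74,74,74,74,74,74,74,74]
  dp:
    - [4,-34,-1]
    - [7,-34,-1]
    - [9,-33,-1]
    - [11,-33,-1]
    - [14,-32,-2]
    - [14,-24,-1]
    - [0,0,0]
    - [0,0,0]
  angular:
    - [0,0,-4]
    - [0,0,-4]
    - [0,0,-4]
    - [0,0,-4]
    - [0,0,-4]
    - [0,0,-4]
    - [0,0,0]
    - [0,0,0]

```text
time_s: 32.55
position: [566.7, 200.2, 143.7]
ee_rot: [2.493, -1.884, -0.021]
force: [0.2, -1.0, -0.5]
gripper_width: 74.0
```

Run:
```python
from h import *
from bench import robot
s,f=wrist(robot,"w15"); print(s["position"],yaw(s),np.abs(s["qvel"]).max(),s["gripper_width"])
m=masks(f)
for r in slab(f,m["white"],15,28): print("white",r)
plan(robot.state(),[(615.8,212,60,-75,30)],dec=0)
```

```text
[566.66479364 200.19341816 143.65270962] -74.13624007329506 0.03445802127579502 74.0230372259978
white (array([321., 128.]), np.int64(1936), np.float64(22.4), array([615.8, 211.7, 104. ,  53.8,  14.9]))
4 dp [[1,-13,21],[0,-13,21],[0,-13,20],[1,-13,21]]
ang [[0.3,0,0.2],[0.3,0,0.2],[0.3,0,0.2],[0.3,0,0.2]]
end [616.1 211.9  59.9]
```

View pics/w15.png

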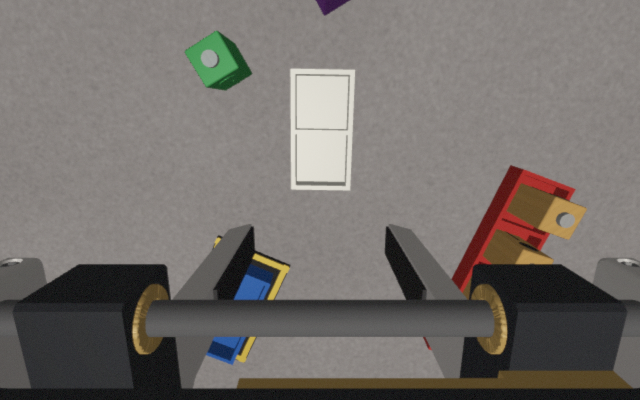

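Call:
step_arm:
  jaw: [78,78,78,78,78,78]
  dp:
    - [1,-13,16]
    - [0,-13,16]
    - [0,-13,16]
    - [0,-8,16]
    - [0,0,0]
    - [0,0,0]
  angular:
    - [0.3,0,0.2]
    - [0.3,0,0.2]
    - [0.3,0,0.2]
    - [0.3,0,0.2]
    - [0,0,0]
    - [0,0,0]

```text
time_s: 33.2
position: [602.9, 214.6, 75.8]
ee_rot: [2.49, -1.907, -0.01]
force: [0.4, -0.3, 0.1]
gripper_width: 77.9
```

Run:
```python
from h import *
from bench import robot
s=robot.state();print(s["position"],yaw(s),pose(s)[1][:,2],s["gripper_width"])
plan(robot.state(),[(616.2,212,50,-75,30)],dec=0)
```

```text
[602.91221917 214.62030834  75.75372483] -74.89077169988789 [-8.23038075e-03 -1.47392619e-04 -9.99966119e-01] 77.92378328138939
1 dp [[6,-12,26]]
ang [[0.5,0.1,0.1]]
end [615.8 212.   49.6]
```

Call:
step_arm:
  jaw: [78,78,78,78,78]
  dp:
    - [6,-12,8]
    - [0,0,12]
    - [0,0,8]
    - [0,0,0]
    - [0,0,0]
  angular:
    - [0.5,0.1,0.1]
    - [0,0,0]
    - [0,0,0]
    - [0,0,0]
    - [0,0,0]

```text
time_s: 33.7
position: [616.1, 212.1, 47.6]
ee_rot: [-2.491, 1.91, -0.003]
force: [-0.5, 0.5, -0.0]
gripper_width: 78.3
```

Run:
```python
from h import *
from bench import robot
s=robot.state();print(s["position"],yaw(s),pose(s)[1][:,2],s["gripper_width"])
plan(robot.state(),[(616.2,212,30,-75,30)],dec=0)
```

```text
[616.07285572 212.12962645  47.64766577] -74.97152810378512 [ 3.15709348e-03  9.14664023e-04 -9.99994598e-01] 78.26795335575385
1 dp [[0,0,18]]
ang [[-0.2,0,0]]
end [616.1 212.1  29.6]
```

Call:
step_arm:
  jaw: [78,78,78,78,78,78]
  dp:
    - [0,0,10]
    - [0,0,12]
    - [0,0,10]
    - [0,0,4]
    - [0,0,0]
    - [0,0,0]
  angular:
    - [0,0,0]
    - [0,0,0]
    - [0,0,0]
    - [0,0,0]
    - [0,0,0]
    - [0,0,0]

```text
time_s: 34.3
position: [615.8, 212.1, 8.1]
ee_rot: [-2.491, 1.911, -0.002]
force: [0.2, -0.5, -0.2]
gripper_width: 78.4
```

Run:
```python
from h import *
from bench import robot
s=robot.state();print(s["position"],yaw(s),pose(s)[1][:,2],s["gripper_width"])
plan(robot.state(),[(616.2,212,5,-75,30)],dec=1)
```

```text
[615.79036121 212.06916122   8.08872414] -74.9782344526694 [ 2.28095379e-03  7.76367349e-04 -9.99997097e-01] 78.37415878588824
1 dp [[0.2,-0.4,3.1]]
ang [[-0.1,0,0]]
end [616.2 212.    5. ]
```

Call:
step_arm:
  jaw: [78,78,48,48,48,48,48,48,48]
  dp:
    - [0,-0.4,3]
    - [0,0,0]
    - [0,0,0]
    - [0,0,0]
    - [0,0,0]
    - [0,0,0]
    - [0,0,0]
    - [0,0,0]
    - [0,0,0]
  angular:
    - [0,0,0]
    - [0,0,0]
    - [0,0,0]
    - [0,0,0]
    - [0,0,0]
    - [0,0,0]
    - [0,0,0]
    - [0,0,0]
    - [0,0,0]
  grip_force: 20

```text
time_s: 35.2
position: [617.3, 212.5, 6.2]
ee_rot: [-2.489, 1.909, -0.005]
force: [-0.3, 0.5, 0.3]
gripper_width: 53.5
```

Run:
```python
from h import *
from bench import robot
s=robot.state();print(s["position"],yaw(s),pose(s)[1][:,2],s["gripper_width"])
plan(robot.state(),[(616,212,120,-75,30),(345,245,180,-99,40)],dec=0)
```

```text
[617.2888885  212.51767179   6.19289022] -74.97982614963018 [ 0.00505372  0.00148299 -0.99998613] 53.47274080339612
11 dp [[0,0,-28],[0,0,-29],[0,1,-28],[0,0,-29],[-15,36,-8],[-12,37,-9],[-10,38,-8],[-8,38,-9],[-6,39,-8],[-3,39,-9],[-1,39,-8]]
ang [[-0.1,0,0],[-0.1,0,0],[-0.1,0,0],[-0.1,0,0],[0,0,3.4],[0,0,3.4],[0,0,3.4],[0,0,3.4],[0,0,3.4],[0,0,3.4],[0,0,3.4]]
end [344.5 244.9 179.6]
```

Call:
step_arm:
  jaw: [48,48,48,48,48,48,48,48,48,48,48,48]
  dp:
    - [0,0,-15]
    - [0,0,-25]
    - [0,0,-30]
    - [0,0,-30]
    - [-15,36,-12]
    - [-12,37,-12]
    - [-10,38,-12]
    - [-8,38,-12]
    - [-6,39,-12]
    - [-3,34,-9]
    - [0,0,0]
    - [0,0,0]
  angular:
    - [-0.1,0,0]
    - [-0.1,0,0]
    - [-0.1,0,0]
    - [-0.1,0,0]
    - [0,0,4]
    - [0,0,4]
    - [0,0,4]
    - [0,0,4]
    - [0,0,4]
    - [0,0,4]
    - [0,0,0]
    - [0,0,0]

```text
time_s: 36.4
position: [379.8, 246.9, 178.5]
ee_rot: [2.013, -2.401, -0.008]
force: [0.7, 0.4, -2.4]
gripper_width: 53.7
```

Run:
```python
from h import *
from bench import robot
s,f=wrist(robot,"w16"); p=s["position"];print(p,yaw(s),np.abs(s["qvel"]).max(),s["gripper_width"])
m=masks(f); h=hsv(f)
zr=p[2]+15.8
for r in slab(f,(h[:,:,1]<40)&(h[:,:,2]>120),zr-6,zr+6): print("white",zr,r)
print(pad(f)); print(slab(f,m["blue"],20,32))
plan(robot.state(),[(345,245,190,-98.9,40)],dec=0)
```

```text
[379.82700628 246.87364306 178.50474507] -100.05595073368968 0.02988921173559807 53.734862711764386
white 194.30474506572043 (array([319., 225.]), np.int64(4209), np.float64(194.4), array([391. , 244.2,  79.8,  54.7, -10. ]))
white 194.30474506572043 (array([319., 338.]), np.int64(290), np.float64(195.5), array([328.5, 255.4,  53.6,   1.3,  79.8]))
[(array([303., 106.]), array([446.4, 249.8,  80.6,  67.5,  81.5]))]
[(array([305., 120.]), np.int64(767), np.float64(27.1), array([441.8, 250.5,  53.9,  49.7,  80.5]))]
1 dp [[8,34,-11]]
ang [[0.6,-0.2,-1.2]]
end [344.9 244.9 189.8]
```

View pics/w16.png

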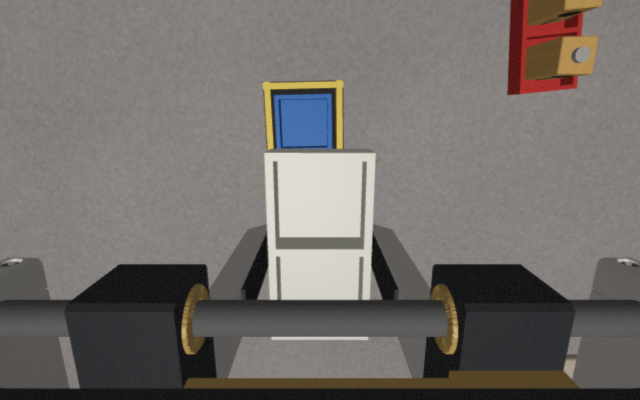

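Run:
```python
from h import *
from bench import robot
s=robot.state()
plan(robot.state(),[(416.3,255.1,100,-98.9,30)],dec=0)
```

```text
3 dp [[-5,-12,26],[-5,-12,26],[-5,-11,26]]
ang [[0.2,-0.1,-0.4],[0.2,-0.1,-0.4],[0.2,-0.1,-0.4]]
end [416.1 255.6 100.1]
```

Call:
step_arm:
  jaw: [48,48,48,48,48]
  dp:
    - [-5,-12,26]
    - [-5,-12,26]
    - [-5,-9,22]
    - [0,0,0]
    - [0,0,0]
  angular:
    - [0.2,-0.1,-0.4]
    - [0.2,-0.1,-0.4]
    - [0.2,-0.1,-0.4]
    - [0,0,0]
    - [0,0,0]

```text
time_s: 36.95
position: [421.3, 255.4, 100.9]
ee_rot: [-2.04, 2.385, -0.001]
force: [0.3, 0.0, -1.3]
gripper_width: 54.0
```

Run:
```python
from h import *
from bench import robot
s=robot.state();print(s["position"],yaw(s),pose(s)[1][:,2],s["gripper_width"])
plan(s,[(416.3,255.1,70,-98.9,30)],dec=1)
```

```text
[421.28908508 255.43872903 100.9470938 ] -98.93649619628118 [ 0.00285765  0.00139616 -0.99999494] 53.97367412647601
2 dp [[0.6,2.5,15.5],[0.5,2.4,15.4]]
ang [[-0.1,0.1,0],[-0.1,0.1,0]]
end [416.3 255.1  70. ]
```

Call:
step_arm:
  jaw: [48,48,48,48,48,48]
  dp:
    - [0.5,5,8]
    - [0,0,12]
    - [0,0,12]
    - [0,0,6]
    - [0,0,0]
    - [0,0,0]
  angular:
    - [-0.1,0.1,0]
    - [0,0,0]
    - [0,0,0]
    - [0,0,0]
    - [0,0,0]
    - [0,0,0]

```text
time_s: 37.55
position: [417.1, 256.0, 64.8]
ee_rot: [-2.037, 2.385, -0.003]
force: [0.1, 0.4, -1.2]
gripper_width: 53.7
```

Run:
```python
from h import *
from bench import robot
s=robot.state();print(s["position"],yaw(s),pose(s)[1][:,2],s["gripper_width"])
plan(s,[(416.3,255.1,45,-98.9,30)],dec=1)
```

```text
[417.11584125 256.04041968  64.76972996] -98.99467410371714 [ 0.00522442  0.00191037 -0.99998453] 53.70244734995804
1 dp [[1.1,0.8,19.8]]
ang [[-0.3,0.2,-0.1]]
end [416.3 255.1  45. ]
```

Call:
step_arm:
  jaw: [48,48,48,48,48,48]
  dp:
    - [1,0.8,6]
    - [0,0,8]
    - [0,0,6]
    - [0,0,2]
    - [0,0,0]
    - [0,0,0]
  angular:
    - [-0.3,0.2,-0.1]
    - [0,0,0]
    - [0,0,0]
    - [0,0,0]
    - [0,0,0]
    - [0,0,0]

```text
time_s: 38.15
position: [416.9, 255.5, 42.1]
ee_rot: [-2.042, 2.386, -0.001]
force: [-0.7, -0.6, -2.2]
gripper_width: 53.8
```

Run:
```python
from h import *
from bench import robot
s=robot.state();print(s["position"],yaw(s),pose(s)[1][:,2],s["gripper_width"])
plan(s,[(416.3,255.1,38,-98.9,30)],dec=1)
```

```text
[416.93350881 255.52301774  42.07197782] -98.88364793572059 [ 1.23414542e-03  2.62635234e-05 -9.99999238e-01] 53.7615963761583
1 dp [[0.5,0.6,4.1]]
ang [[-0.1,0,0]]
end [416.3 255.1  38. ]
```

Call:
step_arm:
  jaw: [48,48,48,48,48]
  dp:
    - [0.5,0.6,3]
    - [0,0,3]
    - [0,0,1]
    - [0,0,0]
    - [0,0,0]
  angular:
    - [0,0,0]
    - [0,0,0]
    - [0,0,0]
    - [0,0,0]
    - [0,0,0]

```text
time_s: 38.65
position: [416.6, 255.2, 34.8]
ee_rot: [-2.042, 2.385, -0.002]
force: [-0.1, 0.0, -1.1]
gripper_width: 53.9
```

Run:
```python
from h import *
from bench import robot
s=robot.state();print(s["position"],yaw(s),pose(s)[1][:,2],s["gripper_width"],s["force"])
plan(s,[(416.3,255.1,33,-98.9,30)],dec=1)
```

```text
[416.56372911 255.21805299  34.79383719] -98.8828343540357 [ 2.01815211e-03  3.38285941e-04 -9.99997906e-01] 53.94338441207258 [-0.14654242  0.03875817 -1.10124981]
1 dp [[0.2,0.2,1.8]]
ang [[-0.1,0,0]]
end [416.3 255.1  33. ]
```

Call:
step_arm:
  jaw: [48,48,48]
  dp:
    - [0.2,0.3,1.7]
    - [0,0,0]
    - [0,0,0]
  angular:
    - [0,0,0]
    - [0,0,0]
    - [0,0,0]

```text
time_s: 38.95
position: [416.6, 255.2, 33.3]
ee_rot: [-2.041, 2.385, -0.002]
force: [-0.1, -0.4, -2.1]
gripper_width: 53.8
```

Call:
step_arm:
  jaw: [48,70,70,70,70,70,70,70,70,70,70,70]
  dp:
    - [0,0,0.3]
    - [0,0,0]
    - [0,0,0]
    - [0,0,0]
    - [0,0,0]
    - [0,0,-10]
    - [0,0,-25]
    - [0,10,-35]
    - [0,20,-35]
    - [0,15,-30]
    - [0,0,0]
    - [0,0,0]
  angular:
    - [0,0,0]
    - [0,0,0]
    - [0,0,0]
    - [0,0,0]
    - [0,0,0]
    - [0,0,0]
    - [0,0,0]
    - [0,0,0]
    - [0,0,0]
    - [0,0,0]
    - [0,0,0]
    - [0,0,0]

```text
time_s: 40.15
position: [371.4, 262.6, 177.0]
ee_rot: [-2.038, 2.382, -0.003]
force: [0.1, 0.3, -0.4]
gripper_width: 70.2
```

Run:
```python
from h import *
from bench import robot
s,f=wrist(robot,"w17"); print(s["position"],yaw(s),np.abs(s["qvel"]).max(),s["gripper_width"])
print("pad",pad(f)); m=masks(f)
for r in slab(f,m["white"],42,56): print("white",r)
t=robot.grab_frame("top"); cv2.imwrite("pics/top2.png",t["pixels"][:,:,::-1])
sc=robot.grab_frame("scene"); cv2.imwrite("pics/sc2.png",cv2.resize(sc["pixels"][110:300,160:480],None,fx=2.4,fy=2.4)[:,:,::-1])
for k,z in [("brass",58),("dark",54)]:
  for r in rect(masks(t)[k],t,z): print(k,r)
```

```text
[371.43436372 262.62545489 176.98060147] -98.91986506460668 0.03314635118847979 70.19344665496146
pad [(array([319., 133.]), array([415.6, 254.2, 129.4,  80.7,  -8.9]))]
white (array([320., 139.]), np.int64(1735), np.float64(49.3), array([415.5, 254.5, 102.9,  53.9,  -8.9]))
brass (array([543., 157.]), array([ 704.5, -593.4,  294.8,  219.8,   17.1]))
brass (array([ 18., 173.]), array([ 6.356e+02,  7.809e+02,  3.513e+02,  4.350e+01, -1.000e-01]))
brass (array([314., 183.]), array([6.009e+02, 7.000e-01, 3.420e+01, 2.870e+01, 4.000e-01]))
brass (array([308., 239.]), array([454.9,  14. ,  30.7,  29.5,  -9.1]))
brass (array([310., 220.]), array([504.2,   9.2,  31.4,  29.3,  -6. ]))
brass (array([311., 201.]), array([553.5,   6.7,  32.3,  29.1,  -5.7]))
dark (array([191., 277.]), array([347.8, 333.4, 219.3, 123.9,  74.5]))
dark (array([ 55., 360.]), array([127.9, 665.2, 146.1, 138.3, -89.8]))
dark (array([ 19., 373.]), array([120.5, 725.7, 123.7,  40.8,  -0. ]))
dark (array([  3., 340.]), array([196.1, 764.9, 274.2,  27.5,   5.2]))
dark (array([ 68., 156.]), array([667.4, 643.5,  51.2,  42.8,  22.8]))
dark (array([197., 389.]), array([ 84.8, 280.9,  58.5,  49.7, -89.8]))
dark (array([446., 212.]), array([ 530.2, -347.8,   33.8,   28.7,  -89.6]))
dark (array([414., 192.]), array([ 577.5, -259.8,   38.5,   26.3,   44.4]))
```

View pics/w17.png

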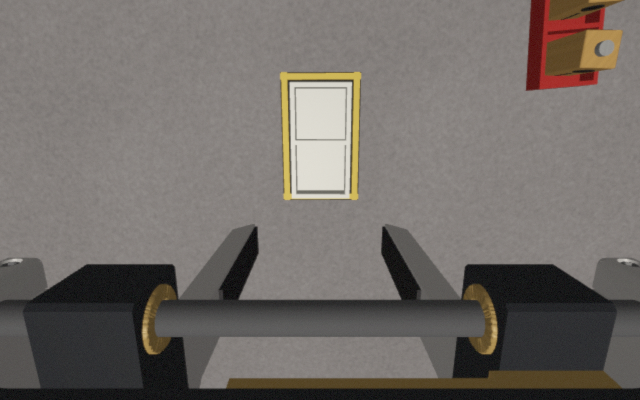

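View pics/sc2.png

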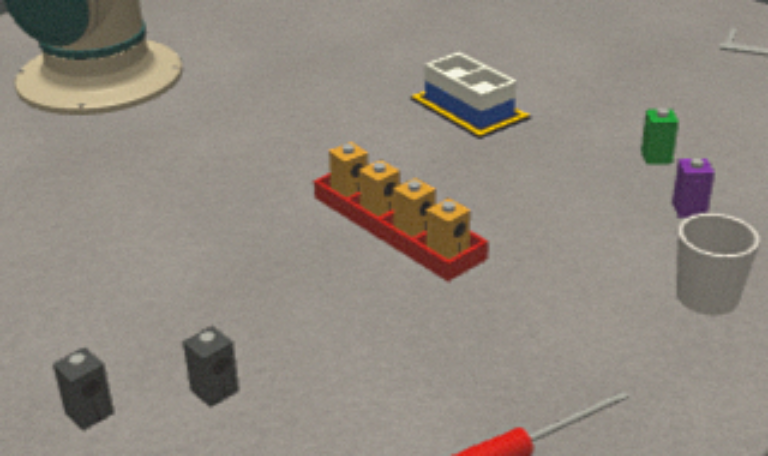

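View pics/top2.png

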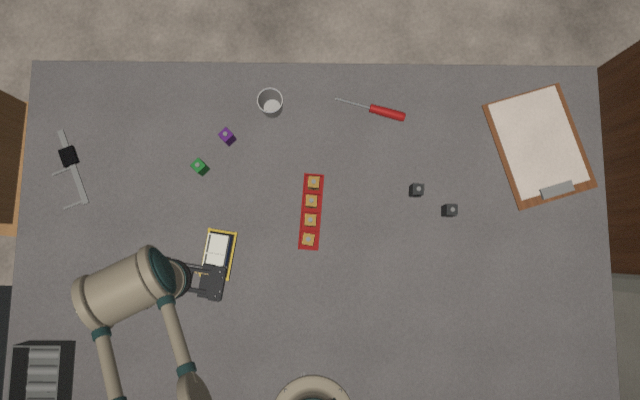

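The stack sits squarely on the pad (white centred within about 0.3 mm, height 49.3 mm). The red tray is full, the dark blocks haven't moved, and the gripper is clear.

```bash
python3 -c "
from bench import robot
print(robot.finish_job())"
```

```text
the job is handed in; nothing more can be done
None
```

I moved the bench, white-tray and blue-tray brass blocks into the three empty pockets of the red tray. Then I set the blue tray on the pad and the white tray on top of it. The job was handed in at about 40 s with the gripper clear of everything.

- **Red tray:** the final pictures show four brass blocks upright, one in each pocket. The wrist camera put their tops at 58.2–58.3 mm, where about 58 mm is expected.
- **Stack:** the wrist camera put the blue tray within about 0.3 mm and 0.2° of the pad before the white one went on. It then put the white tray within about 0.3 mm of the pad centre, at the same angle. The white rim measured 49.3 mm high, against 49 mm expected.
- **Dark blocks:** both are where they started, to within about 1.5 mm in the top view. I never went near the green and purple look-alikes, and they look unmoved in the top view.
- **Disagreements:** the top camera read the pad's angle as -9.4°, while the wrist camera read -8.9°. My first estimate of the pad's position from the top view was about 11 mm off, because I had used the wrong plane height; I corrected it before placing anything. While lowering the third block, the arm drifted about 6 mm sideways, and I brought it back to the pocket centre before releasing.

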